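# Move the clip-on heat sensor to the hearth guard and cap its charging dock

## Task

Squeeze the red sprung sensor clip open, lift it off the brass blade of its charging dock and, still holding it open, lower it right down over the orange-marked middle of the hearth guard's upright steel edge, then let go so that its jaws clamp the plate. Then pick up the yellow dust cover, set it over the empty dock and press it straight down until both side arms snap under the dock's rim, and let go. Do not drop the clip or tip the cover over, and leave the brass bell, the iron pot and the hammer where they are.

Things in the scene. Friction and masses are not known exactly. Their poses are not given: they have to be found in the camera images.
- clip_pivot (a point): centre of the red sprung clip, on its pivot: a black drum 24 mm thick, 44 mm long along the clip's x. z points up, from jaws to handles; alike turned half round. Two jaws, 22 mm wide (x), hang to 46 mm below this point; parked, their rubber pads are 6 mm apart (y). Starts parked on the dock's blade. Pushed fully onto an edge, the drum sits on it and this point is 12 mm above the edge. 70 to 105 g.
- clip_handles (a point): point to squeeze: midway between the clip's two red handles, 35 mm above the pivot, same axes. The handles, 22 mm wide (x), flare apart in y: over their outsides 22 mm at the pivot, 41 mm here, 54 mm at the top, 24 mm above this point. A full squeeze in y here takes about 13 N (25 to 30 N of grip is safe); the handles are then nearly parallel, 24 mm over the outsides, the pads 30 mm apart.
- clip_lever (a joint): opening angle of the clip in rad: 0 when it clamps a 6 mm plate (as parked and as finally clipped), 0.50 squeezed fully open (hard stop), -0.08 shut on nothing; a spring shuts it
- clip: the same clip, origin and axes as point clip_pivot
- hearth: fixed hearth: stone slab 126 x 140 x 22 mm with the guard plate along its side nearest to the robot; origin at bench level, z up, its x is square to the guard plate
- guard_edge (a point): middle of the top edge of the hearth's upright steel guard plate, 115 mm above the bench. Plate 6 mm thick along this point's x, 140 mm long along its y; an orange band 60 mm long and 30 mm deep marks the middle. Both sides of the plate are free down to at least 80 mm below the edge. Fixed; its place and yaw vary.
- dock_top (a point): centre of the upper face of the fixed charging dock, 45 mm above the bench, z up. The rim there is a black plate 100 (x) by 60 (y) by 6 mm overhanging a grey column; base flange 124 x 90 x 12 mm. From its middle rises the brass blade, 6 mm thick in y, 36 mm wide in x, to 40 mm above this point. Place and yaw vary.
- cover_center (a point): centre of the yellow dust cover, 51 mm above its foot; z up, alike turned half round, open below. Box 94 (x) by 71 (y) mm, 114 mm over the sprung hooked arms, one at each x end. Its top face is 19 mm above this point; on it stands a black grip fin 50 mm long (x), 16 mm thick (y), 32 mm high: pinch it across y. Stands upright on the bench at the start. 110 to 170 g.
- cover: the same cover, origin at the middle of its foot. Its x goes along dock x, either way round. Long skirts go down beside the rim with 2.5 mm play each side. The hooks meet the rim when point cover_center is about 45 mm above dock_top; they ride over it under 6 to 10 N of push and snap under; push on until fully home: inner ledges on the rim, cover_center is 31 mm above dock_top.
- cover_arm_a (a joint): outward swing of the cover's arm at its +x end, rad: 0 relaxed or snapped home, about 0.1 while the hook rides over the rim
- cover_arm_b (a joint): the same for the arm at its -x end
- bell_center (a point): bystander: brass bell blank, 68 mm wide at the foot, 75 mm tall, standing on the hearth slab; point half-way up
- pot_center (a point): bystander: round dark iron pot, 72 mm across, 60 mm tall, on the bench; point half-way up
- hammer_grip (a point): bystander: hammer, 260 mm long, lying on the bench; point on its handle
Things that resemble listed ones, but are neither listed nor needed, are in the scene too. Several things look just like the cover: the one meant starts nearest to the robot's base.

How it is judged:
By the outcome, as a careful person would: the job done as asked, in the order asked, and still so for the second after the job is handed in, with the robot touching nothing.
It also fails if it takes over 61 s, if anything falls off the work surface, if the arm or the gripper's body presses on something with over 40 N, if the wrist force passes 120 N, or if a joint passes its speed limit or range.

## Robot

A 6-joint arm with a two-finger parallel gripper is mounted at the origin on the work surface. World frame = base frame: x ahead of the robot, y to its left, z up, the work surface at z = 0. Lengths are in m, angles in rad, forces in N, time in s.
With the tool pointing down it reaches from about 0.35 to 0.975 m from the base axis. Payload 4.9 kg.
Tool frame: the origin (TCP) lies at the very end of the fingers, on their centre line; the grasp point (between the pads) lies 19 mm behind it; z points along the fingers, x is the direction in which the jaws open and shut, and the axes are right-handed (so a half turn about z gives the same grasp; the last joint's range is limited). The gripper opens to 85 mm and grips with 20 to 120 N. Pads are 22 mm wide; open, the fingers measure 114 mm over their backs; the gripper's body (76 mm by 85 mm) begins 54 mm behind the grasp point. The pads swing forward as they close: fully open they stand 13 mm farther back than shut.
Start: joints at [1.092, 0.053, 1.613, -0, 1.476, -0.119], TCP at [0.22, 0.585, 0.195] pointing down, gripper open.
Joint ranges: [-3.01, 3.01], [-1.01, 2.22], [0.06, 2.58], [-1.02, 4.17], [0.09, 2.62], [-3.14, 3.14]. Speed limits (rad/s): [2.57, 2.57, 3.14, 3.14, 3.14, 3.14].

## Interface

Orientations are given as a rotation vector (axis times angle).
In Python, from station import monitor, imaging, ticket gives the robot as it stands.
- The arm moves only by the tool step_arm, never from a script. Its argument "targets" is one flat list of numbers, 4 for each row, row after row: the shift along the tool's x, y, z in m, then the turn about the tool's z in rad. In form: [tx, ty, tz, roll, tx, ty, tz, roll, ...]. A call has 1 to 12 rows; each row is the pose to reach, as a shift and turn from the pose measured when the call began, along the tool's axes at that moment; what a row does not reach only later rows make up. A row lasts 1/12 s, in which the tool goes at most 41.7 mm and 7.16 degrees, less where a joint would pass 70% of its speed; a pose out of reach is approached as far as the arm can. A call with a gripper value outside its range is refused whole. "grip" is the finger opening in m, from 0 to 0.0854, set as the call begins (left out, the last holds). The fingers move at their own pace and stop on an object; "force" is the grip in N (left out, the last holds). Time passes only in rows, so rows that repeat a pose let the fingers close. It gives the time, the measured TCP pose, the force and the opening at its end, in the units of the state.
- monitor.get_obs(): the state, without advancing time (a new reading comes with each control period).
- imaging.get_image(name): name is "scene" or "top" or "wrist"; returns a dict with "color" (480x640x3 uint8, red, green, blue), "depth" (480x640 float32, m along the optical axis (not along the pixel's ray), 0 where there is no reading), "fov_y" (degrees; the focal length in pixels is half the picture's height over the tangent of half this angle, whatever the lens; pixels are square), "cx", "cy" (the principal point, pixels), "R" (3x3) and "t" (3): a world point X has camera coordinates R X + t. Camera axes: x right, y down, z forward; pixel columns grow to the right and rows downward; lengths in m; the calibration is good to about 2 mm. A picture is of the moment at which its call begins.
- ticket.finish_job(): hands the job in, once; it reports no verdict.
Trained networks look in a picture, given as the dict that the camera call returned (one of the last four; its "shot" number tells which), for a name from the list of things; names that differ only in an ending like _2 or _b are one class to them, and where a whole thing is asked for, a point or a joint stands for the part that bears it (a point fixed in the world has none). Each returns a list of dicts, best first, with "score" (0 to 1); they miss things now and then, are a little off and sometimes report something else, mostly with a low value. They report only what shows in the picture. A call takes as long as a camera call. They do not tell look-alikes from the thing itself.
- imaging.search_frame(name, picture): "uv" ([column, row] in pixels, amid what is visible of it).
- imaging.mark_of(name, picture): "uv" ([column, row] in pixels: a listed point, or the origin of a listed thing).
The state is a dict: "t": time; "q": joint angles; "dq": joint speeds; "effort": joint torques, N m; "tool_pos": TCP position; "tool_rot": TCP orientation; "contact_force": force on the tool from outside, world axes, zero at the start; "wrist_torque": the same for the moment, N m; "opening": finger opening in m.
Only numpy, scipy, OpenCV 4.12 (cv2) and the standard library are available. Lean on these libraries where they do the work, as an engineer would, in place of code of your own. Each camera call takes 0.05 s, during which the arm holds its last target.

## Working session

There is one attempt and no reset: what is moved stays moved. The work goes in short steps, Python scripts to look and compute and a tool call to move; the robot and the scene stay as the last step left them, time stands still between calls to the robot, and variables do not carry over. Pictures are saved under pics/ and viewed, and the job is handed in when it is done.

Besides the shell and the picture viewer there is one more tool, called after "Request:" as name(argument=value, ...) on one line, values as JSON. step_arm: Moves the arm, as the interface text tells. Its arguments: {"type":"object","properties":{"targets":{"type":"array","items":{"type":"number"}},"grip":{"type":"number"},"force":{"type":"number"}},"required":["targets"]}

```bash
ls; mkdir -p pics; cat > h.py <<'E'
import numpy as np, cv2, pickle
from station import monitor, imaging, ticket
def snap(name, fn=None):
    p=imaging.get_image(name)
    if fn: cv2.imwrite('pics/'+fn, p['color'][:,:,::-1])
    pickle.dump(p,open('last_%s.pkl'%name,'wb'))
    return p
def K(p):
    f=p['color'].shape[0]/2/np.tan(np.radians(p['fov_y'])/2); return f
def px2w(p,u,v,d=None):
    f=K(p)
    if d is None:
        d=p['depth'][int(round(v)),int(round(u))]
    c=np.array([(u-p['cx'])/f*d,(v-p['cy'])/f*d,d])
    return p['R'].T@(c-p['t'])
def px2z(p,u,v,z):
    f=K(p); r=p['R'].T@np.array([(u-p['cx'])/f,(v-p['cy'])/f,1]); o=-p['R'].T@p['t']
    return o+r*(z-o[2])/r[2]
def w2px(p,X):
    c=p['R']@np.asarray(X)+p['t']; f=K(p); return np.array([c[0]/c[2]*f+p['cx'],c[1]/c[2]*f+p['cy']])
def cloud(p):
    f=K(p);d=p['depth'];v,u=np.mgrid[:d.shape[0],:d.shape[1]]
    c=np.stack([(u-p['cx'])/f*d,(v-p['cy'])/f*d,d],-1)
    W=(c-p['t'])@p['R']; W[d<=0]=np.nan; return W
E
python3 - <<'E'
from h import *
o=monitor.get_obs();print({k:np.round(v,4) for k,v in o.items()})
for n in ['scene','top','wrist']:
    p=snap(n,n+'0.png');print(n,p['fov_y'],p['cx'],p['cy'],p['R'].round(3).tolist(),p['t'].round(3),p['shot'])
    for nm in ['clip_pivot','clip_handles','guard_edge','dock_top','cover_center','bell_center','pot_center','hammer_grip','hearth']:
        r=imaging.mark_of(nm,p)
        for q in r[:5]:
            u,v=q['uv']
            if q['score']>.2: print(nm,round(q['score'],2),np.round(q['uv']),px2w(p,min(max(u,0),639),min(max(v,0),479)).round(3))
E
```

```text
pics
{'t': np.float64(0.0), 'q': array([ 1.092 ,  0.0534,  1.6143,  0.    ,  1.476 , -0.119 ]), 'dq': array([-0.0007,  0.0003, -0.0003, -0.0005,  0.001 , -0.0001]), 'effort': array([-6.00000e-04, -3.93652e+01, -3.70188e+01, -1.00000e-04,
        6.80000e-03,  0.00000e+00]), 'tool_pos': array([0.2197, 0.5844, 0.1939]), 'tool_rot': array([ 2.5823,  1.7876, -0.0029]), 'contact_force': array([-0.5816,  0.1038,  0.2776]), 'wrist_torque': array([-0.038 ,  0.0027,  0.0539]), 'opening': np.float64(0.0856)}
scene 46.95270525346918 317.8534470300244 238.48579076922562 [[0.358, 0.934, -0.017], [0.715, -0.286, -0.639], [-0.601, 0.216, -0.769]] [-0.23  -0.36   1.526] 1
clip_pivot 0.85 [424. 198.] [0.59  0.258 0.112]
clip_pivot 0.35 [350. 347.] [0.808 0.003 0.026]
clip_pivot 0.31 [190. 293.] [ 0.614 -0.247  0.071]
clip_handles 0.92 [425. 183.] [0.457 0.347 0.002]
guard_edge 0.94 [168. 244.] [ 0.515 -0.26   0.113]
dock_top 0.91 [416. 214.] [0.583 0.251 0.058]
dock_top 0.68 [286. 216.] [ 0.496 -0.014  0.071]
cover_center 0.75 [352. 237.] [0.611 0.088 0.084]
cover_center 0.7 [286. 217.] [ 0.494 -0.01
[... 675 characters left out ...]
ge 0.91 [479. 298.] [ 0.518 -0.266  0.112]
guard_edge 0.47 [458. 253.] [ 0.601 -0.237  0.09 ]
dock_top 0.8 [190. 263.] [0.572 0.256 0.078]
dock_top 0.4 [332. 325.] [ 0.465 -0.01   0.101]
cover_center 0.86 [273. 252.] [0.591 0.1   0.104]
cover_center 0.74 [462. 272.] [ 0.574 -0.259  0.029]
cover_center 0.67 [331. 320.] [ 0.472 -0.007  0.098]
bell_center 0.6 [458. 252.] [ 0.603 -0.237  0.086]
pot_center 0.67 [342. 225.] [ 0.666 -0.025  0.002]
hammer_grip 0.89 [326. 158.] [0.799 0.008 0.023]
hearth 0.84 [464. 271.] [ 0.577 -0.263  0.028]
wrist 67.86114130099635 316.40390251418637 237.81943022989608 [[0.353, 0.936, 0.001], [0.903, -0.341, 0.262], [0.245, -0.092, -0.965]] [-0.624 -0.033  0.379] 3
```

View pics/scene0.png

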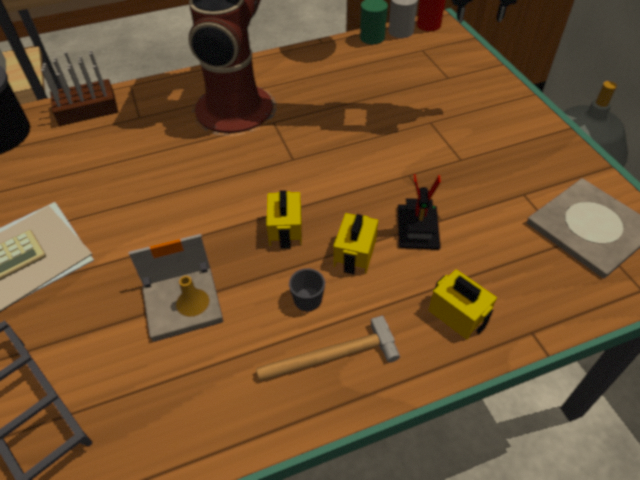

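View pics/top0.png

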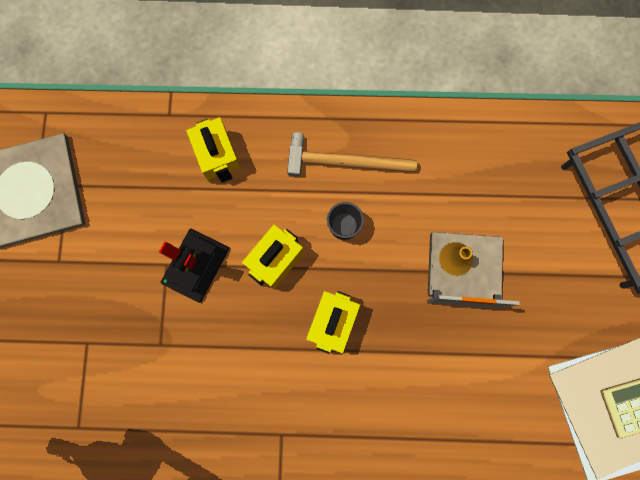

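Covers: (333,322) top view at world (0.467,-0.01), which is nearest the base; (273,252) at (0.59,0.10); (212,150) at about (0.81,0.23). I choose the first. There is only one red clip, on the dock at top (182,260). The clip might be confused with the hammer or bell by the network (low scores). Next I'll measure precisely.

```bash
python3 - <<'E'
from h import *
p=pickle.load(open('last_top.pkl','rb'));W=cloud(p)
s=pickle.load(open('last_scene.pkl','rb'));S=cloud(s)
for nm,q,C in [('top',p,W),('scene',s,S)]:
    print(nm)
    rgb=q['color'].astype(int)
    def rect(mask):
        P=C[mask][:,:2].astype(np.float32); r=cv2.minAreaRect(P*1000); print(mask.sum(),np.round(r[0],1),np.round(r[1],1),round(r[2],1), 'z',np.median(C[mask][:,2]).round(4)); return P
    def box(x0,x1,y0,y1,z0,z1): 
        with np.errstate(all='ignore'): return (C[...,0]>x0)&(C[...,0]<x1)&(C[...,1]>y0)&(C[...,1]<y1)&(C[...,2]>z0)&(C[...,2]<z1)
    print('dock rim');rect(box(.48,.68,.15,.36,.040,.050))
    print('dock flange+');rect(box(.48,.68,.15,.36,.008,.050))
    print('cover top');rect(box(.40,.54,-.1,.07,.066,.076))
    print('fin');rect(box(.40,.54,-.1,.07,.094,.108))
    print('guard');
    m=box(.45,.58,-.4,-.12,.108,.122);P=rect(m);c=P.mean(0);_,_,vt=np.linalg.svd(P-c);print(c,np.degrees(np.arctan2(vt[0,1],vt[0,0])))
    m=box(.45,.58,-.4,-.12,.03,.122)&(rgb[...,0]>150)&(rgb[...,2]<60);P=rect(m);print(P.mean(0))
    red=box(.48,.68,.15,.36,.05,.25)&(rgb[...,0]>90)&(rgb[...,1]<40);print('red');rect(red)
    print(np.nanmax(C[red][:,2]))
    print('floor z',np.nanmedian(C[box(.42,.5,.1,.2,-.02,.02)][:,2]))
    print('slab'); rect(box(.5,.68,-.4,-.15,.017,.027))
a=p['color'][200:340,130:380];cv2.imwrite('pics/c1.png',cv2.resize(a,None,fx=3,fy=3,interpolation=cv2.INTER_CUBIC)[:,:,::-1])
a=s['color'][160:260,240:460];cv2.imwrite('pics/c2.png',cv2.resize(a,None,fx=3.5,fy=3.5,interpolation=cv2.INTER_CUBIC)[:,:,::-1])
E
```

```text
top
dock rim
1113 [561.3 230.2] [136.3  99.1] 65.4 z 0.0432
dock flange+
2178 [564. 237.] [150.6 123.3] 65.2 z 0.0403
cover top
1601 [471.2 -11.4] [ 70.9 105.7] 71.0 z 0.0685
fin
248 [471.  -11.3] [15.9 49.3] 71.2 z 0.1
guard
309 [ 514.8 -266.2] [142.    6.7] 87.1 z 0.113
[ 0.51477426 -0.2661795 ] 87.107414
129 [ 529.9 -261.1] [102.5  54.9] 55.9 z 0.1132
[ 0.51861525 -0.26361907]
red
70 [577.5 264.8] [53.5 21.6] 65.9 z 0.1523
0.15659556471898053
floor z -0.0017371033039515753
slab
3576 [ 581.6 -268.4] [140.5 139.9] 87.1 z 0.0204
scene
dock rim
767 [566.1 231.8] [127.6 107.7] 65.7 z 0.0455
dock flange+
1704 [565.6 240.9] [141.6 128.1] 64.4 z 0.0184
cover top
959 [472.  -13.1] [ 70.7 107.9] 71.0 z 0.0706
fin
142 [473.2 -12.4] [14.6 53.2] 71.2 z 0.1019
guard
371 [ 515.5 -266.3] [139.5  12.3] 86.9 z 0.1142
[ 0.51581943 -0.26780313] -92.644485
72 [ 514.4 -265.1] [57.9  7.7] 88.8 z 0.1158
[ 0.5141476 -0.2646231]
red
35 [576.3 263.9] [51.5 24. ] 66.9 z 0.1554
0.15785733051482861
floor z 0.0008328320954339275
slab
3106 [ 584.1 -269.9] [140.3 140.8] 87.1 z 0.0225
```

```bash
python3 -c "
import cv2,numpy as np
a=cv2.imread('pics/c1.png');b=cv2.imread('pics/c2.png');w=max(a.shape[1],b.shape[1])
f=lambda x:cv2.copyMakeBorder(x,0,0,0,w-x.shape[1],0)
o=np.vstack([f(a),f(b)]);s=min(800/o.shape[1],600/o.shape[0]);cv2.imwrite('pics/c12.png',cv2.resize(o,None,fx=s,fy=s))"
```

```text
(no output)
```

View pics/c12.png

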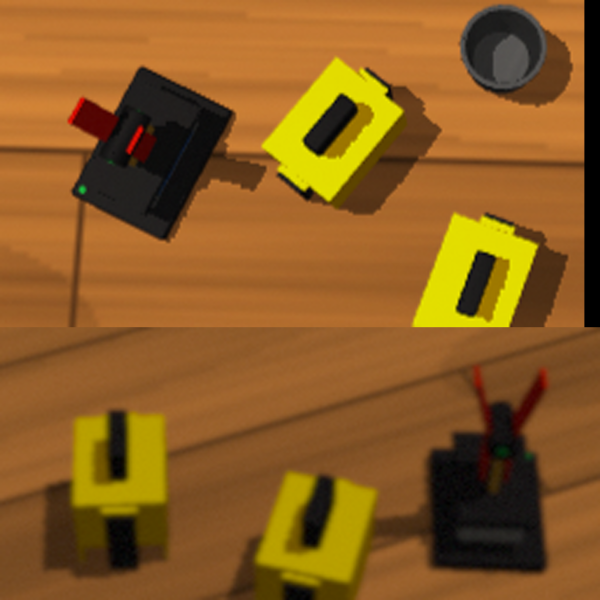

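```bash
cat >> h.py <<'E'
from scipy.spatial.transform import Rotation as Rot
def goal(pos,yaw_deg=None):
    """shift in tool axes and roll (rad) to reach world TCP pos, tool-x yaw (mod 180)"""
    o=monitor.get_obs();R=Rot.from_rotvec(o['tool_rot']).as_matrix()
    sh=R.T@(np.array(pos)-o['tool_pos']); yaw=np.degrees(np.arctan2(R[1,0],R[0,0]))
    print('now',o['tool_pos'].round(4),'yaw',yaw.round(2),'z',R[:,2].round(3),'q6',o['q'][5].round(3),'F',o['contact_force'].round(1),'open',round(float(o['opening']),4),'t',round(float(o['t']),2))
    if yaw_deg is not None:
        d=(yaw_deg-yaw+90)%180-90; print('shift',sh.round(4),'roll',np.radians(-d).round(4),'rows',abs(d)/7.16)
    else: print('shift',sh.round(4))
    return sh
E
python3 - <<'E'
from h import *
w=pickle.load(open('last_wrist.pkl','rb'))
o=monitor.get_obs();R=Rot.from_rotvec(o['tool_rot']).as_matrix()
c=-w['R'].T@w['t'];print('cam in tool',R.T@(c-o['tool_pos']),'axis',R.T@w['R'][2])
goal([.577,.2645,.27],66)
for nm in ['top','scene']:
    q=pickle.load(open('last_%s.pkl'%nm,'rb'));C=cloud(q)
    a=np.radians(-24.3);ex=np.array([np.cos(a),np.sin(a)]);ey=np.array([-ex[1],ex[0]])
    L=np.stack([(C[...,:2]-[.565,.24])@ex,(C[...,:2]-[.565,.24])@ey,C[...,2]],-1)
    with np.errstate(all='ignore'):
      for z0,z1 in [(.004,.02),(.038,.05),(.05,.08),(.08,.115),(.115,.13),(.13,.15),(.15,.165)]:
        m=(abs(L[...,0])<.12)&(abs(L[...,1])<.09)&(L[...,2]>z0)&(L[...,2]<z1)
        P=L[m];print(nm,z0,z1,len(P),(np.percentile(P,[1,10,50,90,99],axis=0)*1000).round(0)[:,:2].T.tolist())
E
```

```text
cam in tool [-0.0007375  -0.06669071 -0.17961998] axis [3.46716535e-04 2.61535599e-01 9.65193768e-01]
now [0.22   0.585  0.1951] yaw 69.38 z [-0. -0. -1.] q6 -0.119 F [ 0.2  0.5 -0.3] open 0.0854 t 1.5
shift [-0.1743  0.4469 -0.0749] roll 0.0591 rows 0.4727191626760473
top 0.004 0.02 1160 [[-61.0, -56.0, -3.0, 57.0, 62.0], [-18.0, -15.0, -0.0, 66.0, 72.0]]
top 0.038 0.05 1198 [[-49.0, -42.0, -3.0, 43.0, 50.0], [-2.0, 1.0, 19.0, 49.0, 57.0]]
top 0.05 0.08 422 [[-13.0, 4.0, 61.0, 101.0, 118.0], [-90.0, -88.0, -81.0, 17.0, 25.0]]
top 0.08 0.115 348 [[-21.0, -17.0, 1.0, 18.0, 23.0], [16.0, 17.0, 27.0, 38.0, 41.0]]
top 0.115 0.13 63 [[-10.0, -8.0, 0.0, 9.0, 12.0], [9.0, 40.0, 42.0, 44.0, 46.0]]
top 0.13 0.15 88 [[-10.0, -8.0, 1.0, 9.0, 12.0], [4.0, 45.0, 47.0, 50.0, 51.0]]
top 0.15 0.165 68 [[-10.0, -8.0, 1.0, 10.0, 11.0], [1.0, 2.0, 50.0, 53.0, 55.0]]
scene 0.004 0.02 1155 [[-108.0, -51.0, 40.0, 63.0, 112.0], [-80.0, -28.0, 5.0, 67.0, 84.0]]
scene 0.038 0.05 791 [[-47.0, -33.0, 18.0, 48.0, 83.0], [-77.0, -0.0, 19.0, 51.0, 56.0]]
scene 0.05 0.08 338 [[-7.0, 11.0, 56.0, 101.0, 117.0], [-89.0, -87.0, -78.0, 27.0, 36.0]]
scene 0.08 0.115 252 [[-20.0, -12.0, 10.0, 23.0, 25.0], [14.0, 17.0, 26.0, 36.0, 39.0]]
scene 0.115 0.13 51 [[-11.0, -7.0, 6.0, 12.0, 14.0], [9.0, 11.0, 40.0, 42.0, 44.0]]
scene 0.13 0.15 71 [[-8.0, -6.0, 8.0, 12.0, 14.0], [3.0, 6.0, 44.0, 48.0, 50.0]]
scene 0.15 0.165 46 [[-11.0, -8.0, 3.0, 12.0, 14.0], [0.0, 1.0, 48.0, 52.0, 53.0]]
```

Request:
step_arm(targets=[-0.174, 0.447, -0.075, 0.059, -0.174, 0.447, -0.075, 0.059, -0.174, 0.447, -0.075, 0.059, -0.174, 0.447, -0.075, 0.059, -0.174, 0.447, -0.075, 0.059, -0.174, 0.447, -0.075, 0.059, -0.174, 0.447, -0.075, 0.059, -0.174, 0.447, -0.075, 0.059, -0.174, 0.447, -0.075, 0.059, -0.174, 0.447, -0.075, 0.059, -0.174, 0.447, -0.075, 0.059, -0.174, 0.447, -0.075, 0.059])

```text
t: 2.5
tool_pos: [0.5797, 0.2618, 0.2709]
tool_rot: [2.636, 1.707, 0.002]
contact_force: [0.7, 0.3, 0.0]
opening: 0.0852
```

Request:
step_arm(targets=[0, 0, 0, 0, 0, 0, 0, 0, 0, 0, 0, 0])

```text
t: 2.75
tool_pos: [0.5793, 0.2621, 0.2706]
tool_rot: [2.636, 1.707, 0.001]
contact_force: [0.4, 0.2, 0.5]
opening: 0.0853
```

```bash
python3 - <<'E'
from h import *
p=snap('wrist','w1.png')
for nm in ['clip_pivot','clip_handles','dock_top']:
    for q in imaging.mark_of(nm,p)[:2]: print(nm,q['score'],np.round(q['uv'],1))
print('exp handles',w2px(p,[.577,.2645,.132]),w2px(p,[.577,.2645,.157]))
C=cloud(p)
a=np.radians(-24.3);ex=np.array([np.cos(a),np.sin(a)]);ey=np.array([-ex[1],ex[0]])
L=np.stack([(C[...,:2]-[.577,.2645])@ex,(C[...,:2]-[.577,.2645])@ey,C[...,2]],-1)
red=(p['color'][...,0]>90)&(p['color'][...,1]<40)&(p['color'][...,2]<40)
with np.errstate(all='ignore'):
  for z0,z1 in [(.004,.02),(.038,.05),(.085,.115),(.12,.135),(.135,.15),(.15,.165)]:
    m=(abs(L[...,0])<.09)&(abs(L[...,1])<.07)&(L[...,2]>z0)&(L[...,2]<z1)
    if z0>.1:m&=red
    P=L[m];
    if len(P): print(z0,z1,len(P),(np.percentile(P,[1,10,50,90,99],axis=0)*1000).round(1)[:,:2].T.tolist(),cv2.minAreaRect((P[:,:2]*1000).astype(np.float32)))
  print(np.nanmax(L[red&(abs(L[...,0])<.09)][:,2]))
goal([.577,.2645,.113],65.7)
E
```

```text
clip_pivot 0.92 [318.5 206.2]
clip_handles 0.88 [316.4 214.4]
dock_top 0.82 [317.6 198.7]
exp handles [318.47520753 213.64618472] [318.66427917 219.50531102]
0.004 0.02 2432 [[-62.5, -59.0, -28.7, 50.4, 59.6], [-43.7, -40.8, -3.5, 42.6, 45.5]] ((-11.85512924194336, 10.456451416015625), (109.25874328613281, 145.3932342529297), 88.68722534179688)
0.038 0.05 2751 [[-50.7, -45.5, -22.6, 41.6, 48.0], [-28.4, -23.7, 1.0, 25.7, 30.5]] ((-0.924041748046875, 1.0857963562011719), (59.59313201904297, 100.05155181884766), 89.12186431884766)
0.085 0.115 1107 [[-23.2, -20.2, -3.0, 15.7, 20.1], [-10.8, -8.2, 0.7, 10.3, 12.4]] ((-1.448049545288086, 1.4521570205688477), (44.40416717529297, 28.522470474243164), 0.15169741213321686)Traceback (most recent call last):
  File "<stdin>", line 16, in <module>
    res = np.fmax.reduce(a, axis=axis, out=out, **kwargs)
ValueError: zero-size array to reduction operation fmax which has no identity
```

View pics/w1.png

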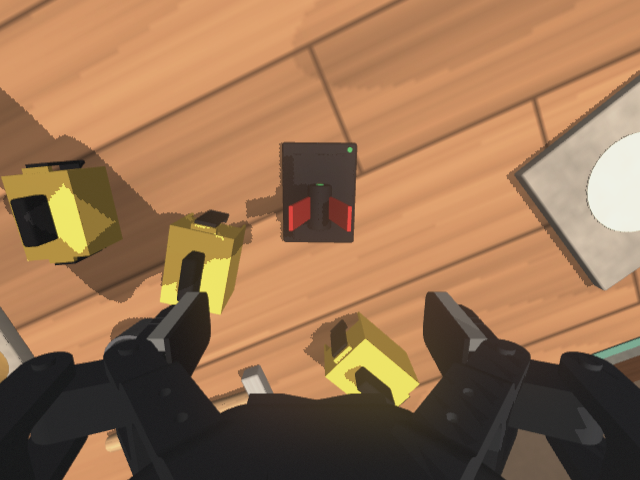

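```bash
python3 - <<'E'
from h import *
goal([.5768,.2652,.114],65.6)
E
```

```text
now [0.5787 0.263  0.2707] yaw 65.97 z [ 0.001 -0.    -1.   ] q6 -0.842 F [-0.1 -0.1  1. ] open 0.0859 t 2.95
shift [ 0.0013 -0.0028  0.1567] roll 0.0065 rows 0.05186283019529665
```

Request:
step_arm(targets=[0.0013, -0.0025, 0.04, 0.0065, 0.0013, -0.0025, 0.08, 0.0065, 0.0013, -0.0025, 0.11, 0.0065, 0.0013, -0.0025, 0.135, 0.0065, 0.0013, -0.0025, 0.157, 0.0065, 0.0013, -0.0025, 0.157, 0.0065, 0.0013, -0.0025, 0.157, 0.0065])

```text
t: 3.53
tool_pos: [0.5754, 0.2655, 0.1123]
tool_rot: [2.64, 1.703, -0.004]
contact_force: [0.5, 0.2, 0.2]
opening: 0.086
```

```bash
python3 - <<'E'
from h import *
p=snap('wrist','w2.png')
goal([.5768,.2652,.114],65.6)
E
```

```text
now [0.577  0.2658 0.1146] yaw 65.66 z [ 0.002 -0.    -1.   ] q6 -0.831 F [0.3 1.2 0.7] open 0.0852 t 3.58
shift [-0.0006  0.0001  0.0006] roll 0.001 rows 0.008187241340714857
```

View pics/w2.png

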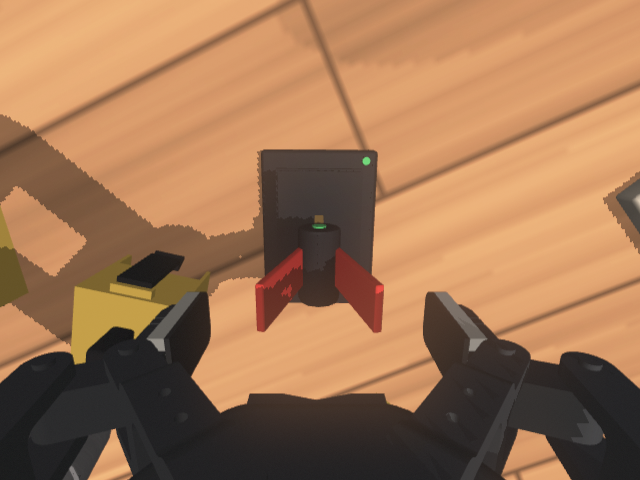

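Request:
step_arm(targets=[0, 0, 0, 0, 0, 0, 0, 0, 0, 0, 0, 0, 0, 0, 0, 0, 0, 0, 0, 0, 0, 0, 0, 0, 0, 0, 0, 0, 0, 0, 0, 0, 0, 0, 0, 0], grip=0.0, force=28)

```text
t: 4.33
tool_pos: [0.5807, 0.2663, 0.1218]
tool_rot: [2.636, 1.7, 0.016]
contact_force: [-3.2, -2.6, 18.8]
opening: 0.0
```

```bash
python3 - <<'E'
from h import *
p=snap('wrist','w3.png')
goal([.5768,.2652,.114],65.6)
E
```

```text
now [0.5807 0.2663 0.1218] yaw 65.65 z [ 0.011  0.001 -1.   ] q6 -0.831 F [-2.8 -2.4 18.5] open 0.0002 t 4.38
shift [-0.0026 -0.0032  0.0078] roll 0.0008 rows 0.006772692925699207
```

View pics/w3.png

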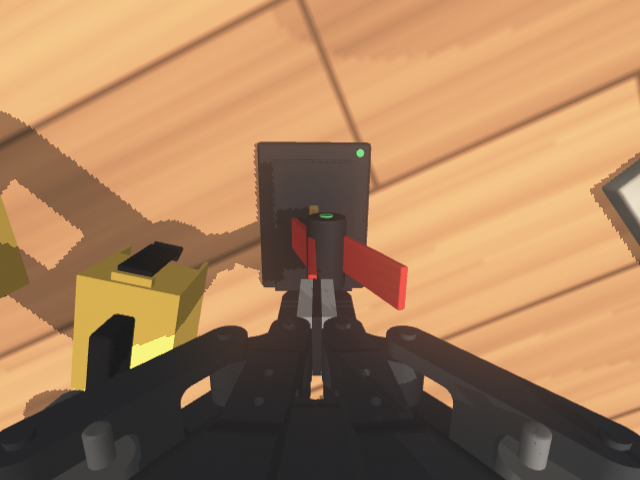

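```bash
python3 - <<'E'
from h import *
a=[]
for n,c in [('scene',(424,200)),('top',(182,258))]:
    p=snap(n); u,v=c
    a.append(cv2.resize(p['color'][v-70:v+50,u-80:u+80],None,fx=5,fy=5,interpolation=cv2.INTER_CUBIC))
    print([ (q['score'],q['uv']) for q in imaging.mark_of('clip_pivot',p)[:2]])
cv2.imwrite('pics/v3a.png',a[0][:,:,::-1]);cv2.imwrite('pics/v3b.png',a[1][:,:,::-1])
E
```

```text
[(0.74, [427.9, 197.5])]
[(0.45, [181.8, 256.5])]
```

View pics/v3a.png

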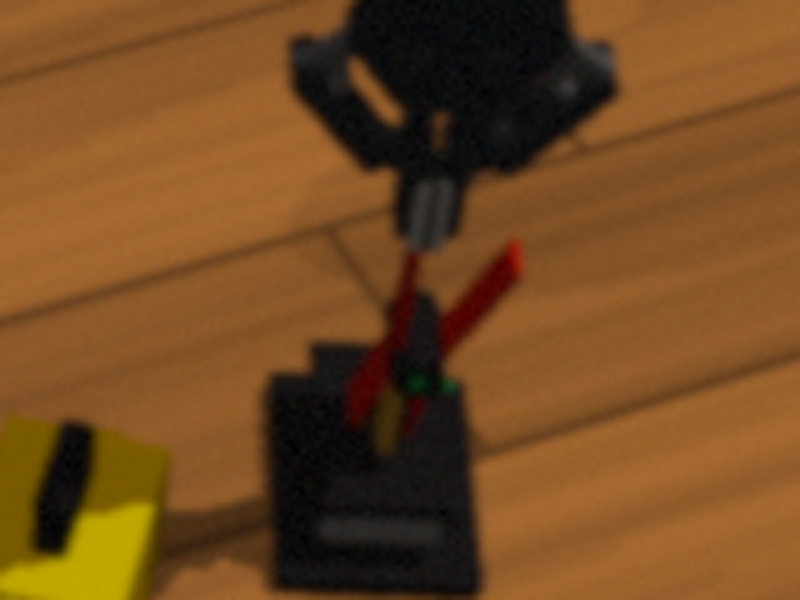

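View pics/v3b.png

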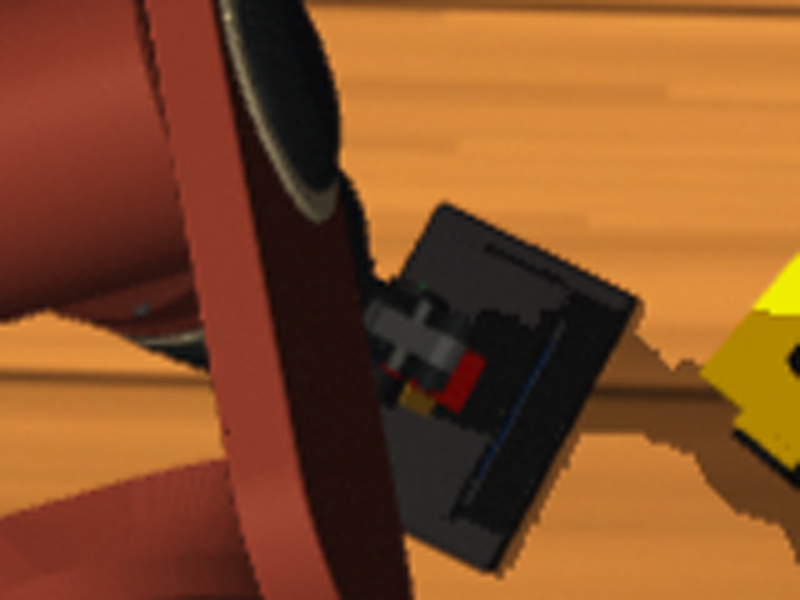

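```bash
python3 - <<'E'
from h import *
p=pickle.load(open('last_wrist.pkl','rb'));C=cloud(p)
o=monitor.get_obs();R=Rot.from_rotvec(o['tool_rot']).as_matrix()
T=(C-o['tool_pos'])@R
for u,v in [(305,285),(330,285),(317,300),(307,310),(330,310),(300,240),(310,265),(385,270),(403,300),(360,255),(325,230),(328,260),(325,216)]:
    print((u,v),'world',C[v,u].round(4),'tool',(T[v,u]*1000).round(1))
s=pickle.load(open('last_scene.pkl','rb'));print('tcp px scene',w2px(s,o['tool_pos']),'z.16',w2px(s,o['tool_pos']+[0,0,.035]))
t=pickle.load(open('last_top.pkl','rb'));print('tcp px top',w2px(t,o['tool_pos']))
for nm,q in [('scene',s),('top',t)]:
    C=cloud(q);red=(q['color'][...,0]>90)&(q['color'][...,1]<40)&(q['color'][...,2]<40)
    with np.errstate(all='ignore'): m=red&(abs(C[...,0]-.577)<.06)&(abs(C[...,1]-.265)<.06)&(C[...,2]>.05)
    P=((C[m]-o['tool_pos'])@R*1000).round(0);print(nm,len(P));i=np.argsort(P[:,2]);print(P[i][::max(1,len(P)//15)].tolist())
E
```

```text
(305, 285) world [0.5672 0.2664 0.1705] tool [ -5.2 -11.9 -48.8]
(330, 285) world [0.5714 0.2753 0.1701] tool [  4.6 -11.7 -48.3]
(317, 300) world [0.5694 0.2704 0.1833] tool [ -0.5 -11.5 -61.6]
(307, 310) world [0.5673 0.2676 0.1925] tool [ -3.9 -12.1 -70.8]
(330, 310) world [0.5706 0.2746 0.1923] tool [  3.8 -12.  -70.6]
(300, 240) world [0.572  0.2581 0.079 ] tool [-11.3  -4.9  42.7]
(310, 265) world [0.5679 0.2679 0.1474] tool [ -3.7 -12.1 -25.7]
(385, 270) world [0.5881 0.2985 0.1389] tool [ 32.5  -6.4 -16.9]
(403, 300) world [0.6009 0.3003 0.1493] tool [ 39.5   4.6 -27.2]
(360, 255) world [0.583  0.2901 0.1196] tool [22.6 -7.8  2.3]
(325, 230) world [0.5652 0.2778 0.1089] tool [  4.1 -19.   12.8]
(328, 260) world [0.582  0.2722 0.1091] tool [ 5.9 -1.4 12.7]
(325, 216) world [0.5594 0.2807 0.102 ] tool [  4.2 -25.5  19.6]
tcp px scene [426.20229866 190.59736143] z.16 [428.52006098 178.35068283]
tcp px top [178.80052198 253.98124456]
scene 130
[[-74.0, -17.0, -372.0], [12.0, -44.0, -367.0], [-54.0, 23.0, -364.0], [41.0, -35.0, -358.0], [-7.0, -10.0, -355.0], [-11.0, -8.0, -354.0], [-16.0, 50.0, -352.0], [-2.0, 32.0, -350.0], [3.0, 29.0, -348.0], [2.0, 27.0, -347.0], [-20.0, 51.0, -347.0], [-20.0, 53.0, -347.0], [19.0, 15.0, -345.0], [34.0, -4.0, -30.0], [38.0, 7.0, -27.0], [36.0, 8.0, -25.0], [21.0, -8.0, 3.0]]
top 318
[[-76.0, -22.0, -369.0], [-29.0, 24.0, -352.0], [60.0, -11.0, -342.0], [-10.0, 55.0, -340.0], [17.0, 24.0, -339.0], [-10.0, -33.0, -339.0], [-1.0, 43.0, -338.0], [42.0, 3.0, -338.0], [-6.0, -39.0, -338.0], [-40.0, -9.0, -337.0], [22.0, 22.0, -337.0], [-30.0, -16.0, -336.0], [26.0, 19.0, -336.0], [-42.0, -4.0, -334.0], [-16.0, -2.0, 58.0], [-17.0, -2.0, 65.0]]
```

The fingers closed above the handles: depth puts the true fingertips about 35 mm behind the reported TCP. I'll lift straight up and measure the fingertips directly.

Request:
step_arm(targets=[0, 0, -0.015, 0, 0, 0, -0.03, 0, 0, 0, -0.06, 0, 0, 0, -0.08, 0, 0, 0, -0.08, 0])

```text
t: 5.0
tool_pos: [0.5829, 0.2672, 0.2093]
tool_rot: [2.634, 1.699, 0.033]
contact_force: [0.6, 0.4, 0.9]
opening: 0.0002
```

```bash
python3 - <<'E'
from h import *
p=snap('wrist','w4.png');C=cloud(p)
o=monitor.get_obs();R=Rot.from_rotvec(o['tool_rot']).as_matrix()
T=(C-o['tool_pos'])@R*1000
goal([.5768,.2652,.114],65.6)
for v in range(262,320,4): print(v,[T[v,u].round(0).tolist() for u in (302,308,328,334)])
a=[]
for n,c in [('scene',(424,190)),('top',(182,258))]:
    q=snap(n); u,v=c
    a.append(cv2.resize(q['color'][v-75:v+45,u-40:u+40],None,fx=5,fy=5,interpolation=cv2.INTER_CUBIC))
    print(n,[ (k['score'],k['uv']) for k in imaging.mark_of('clip_pivot',q)[:2]])
cv2.imwrite('pics/v4.png',np.hstack(a)[:,:,::-1])
E
```

```text
now [0.5819 0.2669 0.2065] yaw 65.65 z [ 0.018  0.004 -1.   ] q6 -0.831 F [-0.8 -0.3  0.3] open 0.0001 t 5.05
shift [-0.0047 -0.0053  0.0923] roll 0.0009 rows 0.007348818164193881
262 [[-16.0, 69.0, 207.0], [-9.0, 69.0, 208.0], [14.0, 69.0, 207.0], [21.0, 69.0, 208.0]]
266 [[-16.0, 74.0, 207.0], [-9.0, 74.0, 206.0], [14.0, 73.0, 205.0], [21.0, 74.0, 206.0]]
270 [[-16.0, 79.0, 207.0], [-9.0, 79.0, 207.0], [14.0, 80.0, 208.0], [21.0, 79.0, 207.0]]
274 [[-16.0, 84.0, 207.0], [-9.0, 84.0, 207.0], [14.0, 84.0, 208.0], [21.0, 84.0, 207.0]]
278 [[-16.0, 89.0, 207.0], [-9.0, 88.0, 206.0], [14.0, 89.0, 208.0], [21.0, 89.0, 208.0]]
282 [[-6.0, -11.0, -49.0], [-3.0, -11.0, -48.0], [5.0, -11.0, -49.0], [21.0, 94.0, 208.0]]
286 [[-6.0, -11.0, -52.0], [-3.0, -11.0, -52.0], [4.0, -11.0, -53.0], [21.0, 99.0, 208.0]]
290 [[-6.0, -11.0, -57.0], [-3.0, -12.0, -57.0], [4.0, -12.0, -57.0], [7.0, -7.0, -46.0]]
294 [[-6.0, -11.0, -59.0], [-3.0, -11.0, -60.0], [4.0, -11.0, -59.0], [6.0, -11.0, -60.0]]
298 [[-5.0, -11.0, -63.0], [-3.0, -11.0, -63.0], [4.0, -11.0, -62.0], [6.0, -11.0, -64.0]]
302 [[-5.0, -11.0, -67.0], [-3.0, -11.0, -67.0], [4.0, -11.0, -67.0], [6.0, -11.0, -66.0]]
306 [[-5.0, -11.0, -70.0], [-3.0, -11.0, -70.0], [4.0, -11.0, -70.0], [6.0, -11.0, -70.0]]
310 [[-5.0, -11.0, -73.0], [-3.0, -11.0, -73.0], [4.0, -11.0, -73.0], [6.0, -11.0, -73.0]]
314 [[-5.0, -11.0, -75.0], [-3.0, -11.0, -76.0], [4.0, -11.0, -76.0], [6.0, -11.0, -76.0]]
318 [[-5.0, -12.0, -80.0], [-3.0, -10.0, -77.0], [4.0, -10.0, -77.0], [5.0, -12.0, -81.0]]
scene [(0.91, [422.3, 196.5])]
top []
```

View pics/w4.png

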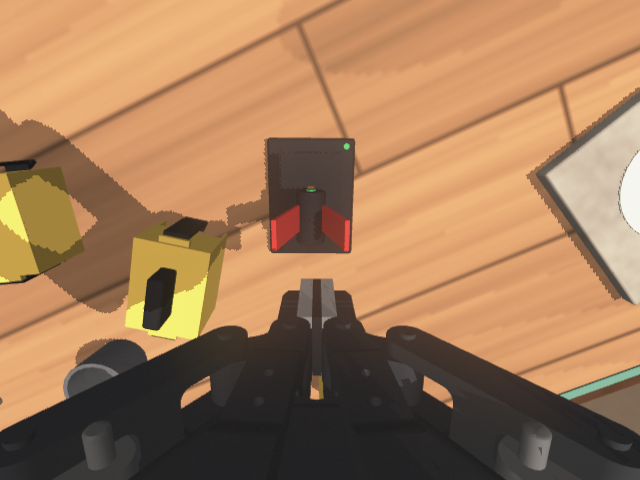

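View pics/v4.png

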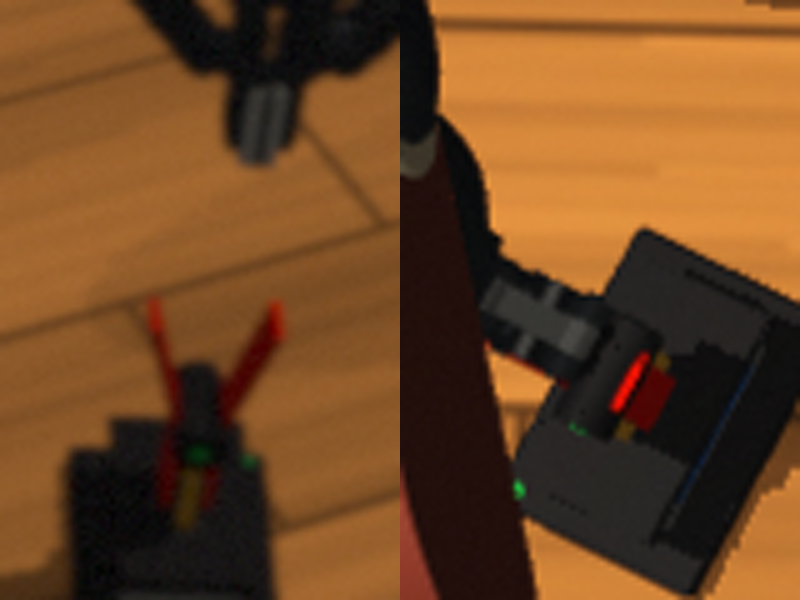

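```bash
python3 - <<'E'
from h import *
o=monitor.get_obs();R=Rot.from_rotvec(o['tool_rot']).as_matrix()
s=pickle.load(open('last_scene.pkl','rb'));t=pickle.load(open('last_top.pkl','rb'))
for dz in (0,-.02,-.035,-.047,-.06): 
  X=o['tool_pos']+R@[0,0,dz]; print(dz,w2px(s,X)-[384,115],w2px(t,X)-[142,183])
C=cloud(s);d=[];
print('red top', )
C=cloud(s);red=(s['color'][...,0]>90)&(s['color'][...,1]<40)&(s['color'][...,2]<40)
with np.errstate(all='ignore'): m=red&(abs(C[...,0]-.577)<.06)&(abs(C[...,1]-.265)<.06)&(C[...,2]>.05)&(C[...,2]<.2)
print(C[m].mean(0),C[m].max(0),C[m].min(0),m.sum())
for v in range(130,155,2): print(v,C[v,434].round(3),C[v,437].round(3))
q=o['q'];print(q)
E
```

```text
0 [46.90377685 46.90220594] [24.48837822 64.56400508]
-0.02 [48.30868775 39.12700664] [20.94145385 62.55188817]
-0.035 [49.38909124 33.14772895] [18.1738871  60.98188912]
-0.047 [50.27047075 28.26990975] [15.88992684 59.68623278]
-0.06 [51.24291292 22.88812239] [13.34218323 58.2409361 ]
red top
[0.57951607 0.26032005 0.15070885] [0.59834146 0.28880108 0.15776472] [0.56300719 0.23738446 0.12434806] 35
130 [0.589 0.252 0.291] [0.582 0.264 0.282]
132 [0.589 0.253 0.286] [0.587 0.261 0.282]
134 [0.589 0.254 0.281] [0.59 0.26 0.28]
136 [0.589 0.255 0.276] [0.59  0.26  0.275]
138 [0.589 0.256 0.271] [0.589 0.262 0.269]
140 [0.589 0.256 0.266] [0.59  0.263 0.265]
142 [0.588 0.258 0.26 ] [0.591 0.262 0.261]
144 [0.588 0.259 0.255] [0.591 0.263 0.256]
146 [0.59  0.258 0.252] [0.593 0.263 0.252]
148 [0.354 0.427 0.002] [0.357 0.434 0.002]
150 [0.36  0.424 0.001] [0.364 0.43  0.002]
152 [0.368 0.42  0.002] [ 0.368  0.429 -0.001]
154 [0.375 0.416 0.003] [0.377 0.424 0.001]
[ 0.31479063  0.07235516  1.58431869 -0.00199686  1.47693823 -0.83078345]
```

Scene and wrist depth agree: the shut tips are about 44 mm behind the reported TCP and the open tips about 57 mm. I'll use that offset from here on. The clip sits upright on the blade again. Next: open, then descend to TCP z ≈ 0.0685.

```bash
python3 - <<'E'
from h import *
goal([.578,.2655,.12],65.6)
p=pickle.load(open('last_wrist.pkl','rb'));C=cloud(p)
a=np.radians(-24.4);ex=np.array([np.cos(a),np.sin(a)]);ey=np.array([-ex[1],ex[0]])
L=np.stack([(C[...,:2]-[.577,.2645])@ex,(C[...,:2]-[.577,.2645])@ey,C[...,2]],-1)*1000
red=(p['color'][...,0]>90)&(p['color'][...,1]<60)&(p['color'][...,2]<60)
with np.errstate(all='ignore'):
  for nm,m in [('drum',(L[...,2]>85)&(L[...,2]<113)&~red),('red',red&(L[...,2]>145)&(L[...,2]<170)),('red2',red&(L[...,2]>115)&(L[...,2]<170)),('rim',(L[...,2]>40)&(L[...,2]<50))]:
    m=m&(abs(L[...,0])<90)&(abs(L[...,1])<50);P=L[m];print(nm,len(P),np.percentile(P,[1,10,50,90,99],axis=0).round(1).T.tolist())
E
```

```text
now [0.5789 0.2659 0.1999] yaw 65.65 z [ 0.008  0.001 -1.   ] q6 -0.831 F [-0.5 -0.3 -0.5] open 0.0002 t 5.25
shift [-0.001  -0.0013  0.0799] roll 0.0008 rows 0.006653522338936886
drum 1406 [[-22.6, -20.7, -3.8, 16.6, 20.6], [-10.6, -7.4, 0.6, 8.7, 12.2], [93.9, 103.3, 108.2, 109.8, 110.7]]
red 240 [[-11.2, -10.7, -4.5, 7.1, 10.0], [-24.6, -21.6, 21.6, 23.2, 24.4], [145.1, 146.2, 150.3, 154.2, 155.8]]
red2 977 [[-11.3, -10.7, -3.2, 7.0, 10.2], [-22.3, -18.6, 15.0, 22.1, 23.6], [115.6, 119.1, 135.2, 151.1, 155.3]]
rim 3648 [[-50.6, -46.1, -24.6, 42.0, 48.0], [-28.6, -23.9, 1.4, 25.8, 30.5], [42.7, 44.4, 45.7, 46.7, 47.5]]
```

Request:
step_arm(targets=[-0.001, -0.003, 0.04, 0, -0.001, -0.003, 0.04, 0, -0.001, -0.003, 0.04, 0, -0.001, -0.003, 0.04, 0, -0.001, -0.003, 0.04, 0, -0.001, -0.003, 0.04, 0], grip=0.085)

```text
t: 5.75
tool_pos: [0.5773, 0.2666, 0.1621]
tool_rot: [2.636, 1.7, 0.016]
contact_force: [0.8, -0.5, 0.8]
opening: 0.0727
```

```bash
python3 - <<'E'
from h import *
goal([.578,.2655,.0685],65.6)
p=snap('wrist','w5.png');C=cloud(p)
o=monitor.get_obs();R=Rot.from_rotvec(o['tool_rot']).as_matrix();T=(C-o['tool_pos'])@R*1000
for nm in ['clip_pivot','clip_handles']:
  k=imaging.mark_of(nm,p); print(nm,[(q['score'],np.round(q['uv'],1)) for q in k[:2]])
red=(p['color'][...,0]>90)&(p['color'][...,1]<60)&(p['color'][...,2]<60)
with np.errstate(all='ignore'):
  m=red&(abs(T[...,0])<60)&(abs(T[...,1])<50);P=T[m];print(len(P),np.percentile(P,[1,10,50,90,99],axis=0).round(1).T.tolist())
E
```

```text
now [0.5773 0.2666 0.1621] yaw 65.65 z [ 0.011  0.002 -1.   ] q6 -0.829 F [ 0.8 -0.5  0.8] open 0.0727 t 5.75
shift [-0.0013  0.0002  0.0936] roll 0.0008 rows 0.006752846134748362
clip_pivot [(0.58, array([314.5, 238.5]))]
clip_handles [(0.84, array([315.2, 253. ]))]
2226 [[-26.6, -23.1, -11.1, 19.5, 21.7], [-11.1, -10.3, -1.5, 8.1, 10.7], [5.6, 8.8, 26.5, 49.8, 56.7]]
```

View pics/w5.png

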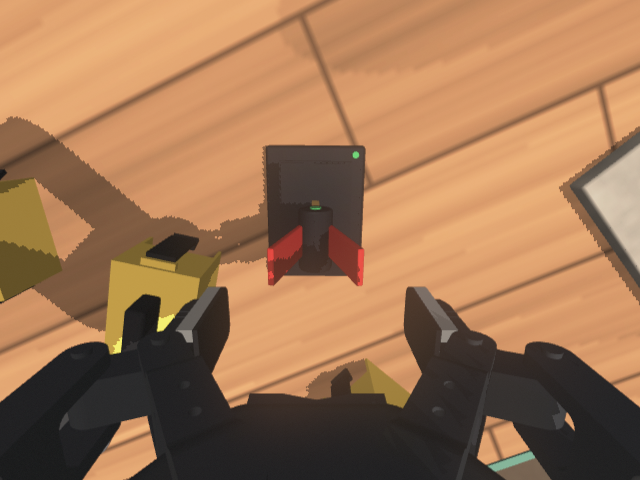

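Request:
step_arm(targets=[-0.002, 0, 0.03, 0, -0.002, 0, 0.055, 0, -0.002, 0, 0.075, 0, -0.002, 0, 0.0935, 0, -0.002, 0, 0.0935, 0, -0.002, 0, 0.0935, 0, -0.002, 0, 0.0935, 0])

```text
t: 6.48
tool_pos: [0.578, 0.2651, 0.0696]
tool_rot: [2.636, 1.7, 0.018]
contact_force: [-0.1, 0.5, 0.8]
opening: 0.0854
```

```bash
python3 - <<'E'
from h import *
goal([.578,.2655,.0685],65.6)
p=snap('wrist','w6.png');C=cloud(p)
o=monitor.get_obs();R=Rot.from_rotvec(o['tool_rot']).as_matrix();T=(C-o['tool_pos'])@R*1000
red=(p['color'][...,0]>90)&(p['color'][...,1]<60)&(p['color'][...,2]<60)
with np.errstate(all='ignore'):
  m=red&(abs(T[...,0])<60)&(abs(T[...,1])<50);P=T[m];print(len(P),np.percentile(P,[1,10,50,90,99],axis=0).round(1).T.tolist())
E
```

```text
now [0.578  0.2651 0.0696] yaw 65.65 z [ 0.012  0.002 -1.   ] q6 -0.831 F [-0.1  0.5  0.8] open 0.0854 t 6.48
shift [ 0.0003 -0.0002  0.0011] roll 0.0009 rows 0.006819746843034275
8062 [[-26.0, -22.9, -10.5, 21.5, 24.9], [-11.9, -11.1, -2.9, 7.2, 9.7], [-86.4, -84.9, -69.3, -43.7, -35.5]]
```

View pics/w6.png

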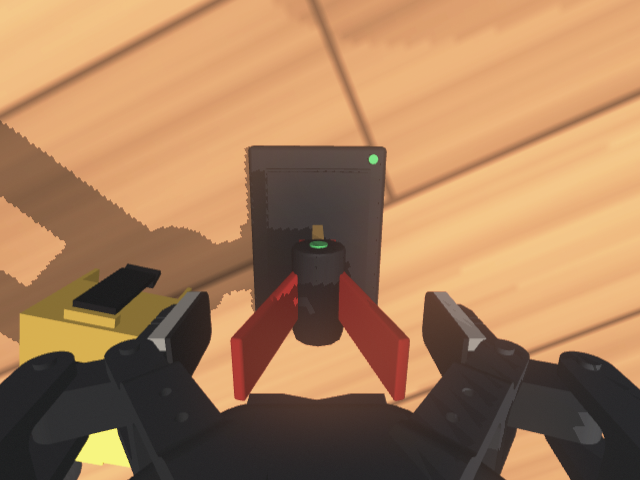

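Request:
step_arm(targets=[0, 0, 0, 0, 0, 0, 0, 0, 0, 0, 0, 0, 0, 0, 0, 0, 0, 0, 0, 0, 0, 0, 0, 0, 0, 0, 0, 0], grip=0.0, force=28)

```text
t: 7.12
tool_pos: [0.5812, 0.2664, 0.0742]
tool_rot: [2.634, 1.699, 0.031]
contact_force: [-0.5, 0.9, 8.7]
opening: 0.0225
```

```bash
python3 - <<'E'
from h import *
goal([.578,.2655,.0685],65.6)
p=snap('wrist','w7.png')
q=snap('scene');cv2.imwrite('pics/v7.png',cv2.resize(q['color'][130:250,364:484],None,fx=5,fy=5,interpolation=cv2.INTER_CUBIC)[:,:,::-1])
E
```

```text
now [0.5812 0.2664 0.0742] yaw 65.65 z [ 0.02   0.005 -1.   ] q6 -0.831 F [-0.5  0.9  8.7] open 0.0225 t 7.12
shift [-0.0022 -0.0026  0.0057] roll 0.0009 rows 0.007535267530904236
```

View pics/w7.png

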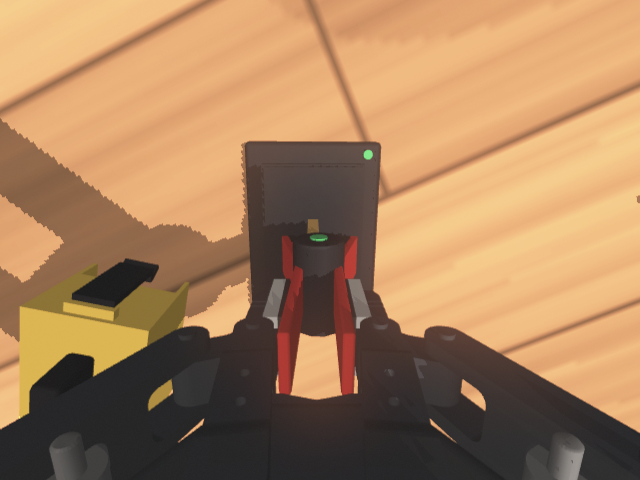

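View pics/v7.png

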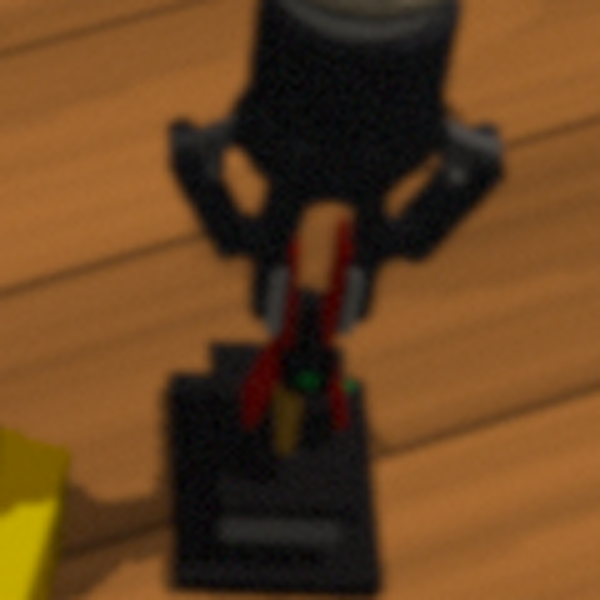

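Request:
step_arm(targets=[0, 0, -0.01, 0, 0, 0, -0.025, 0, 0, 0, -0.04, 0, 0, 0, -0.06, 0, 0, 0, -0.08, 0, 0, 0, -0.1, 0, 0, 0, -0.12, 0, 0, 0, -0.13, 0, 0, 0, -0.13, 0])

```text
t: 7.97
tool_pos: [0.5804, 0.2663, 0.209]
tool_rot: [2.633, 1.698, 0.041]
contact_force: [1.1, 0.9, -0.5]
opening: 0.0226
```

```bash
python3 - <<'E'
from h import *
goal([.515,-.266,.215],-2.9)
p=snap('wrist','w8.png')
q=snap('scene');cv2.imwrite('pics/v8.png',cv2.resize(q['color'][90:240,364:484],None,fx=4,fy=4,interpolation=cv2.INTER_CUBIC)[:,:,::-1])
E
```

```text
now [0.5804 0.2663 0.209 ] yaw 65.66 z [ 0.027  0.007 -1.   ] q6 -0.831 F [ 1.1  0.9 -0.5] open 0.0226 t 7.97
shift [-0.5118  0.1602 -0.0115] roll 1.1965 rows 9.575010376977096
```

View pics/w8.png

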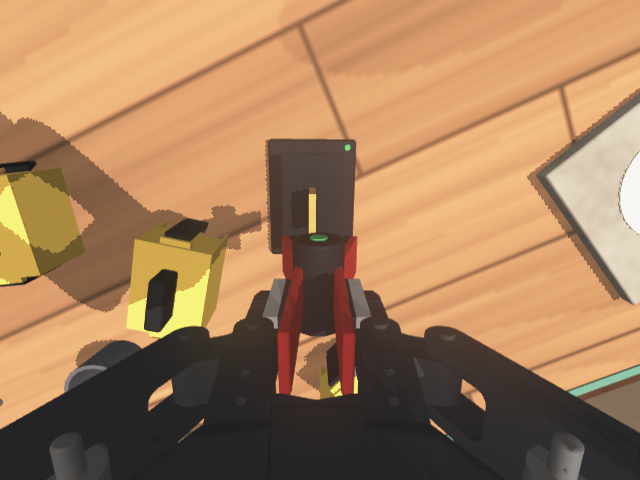

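View pics/v8.png

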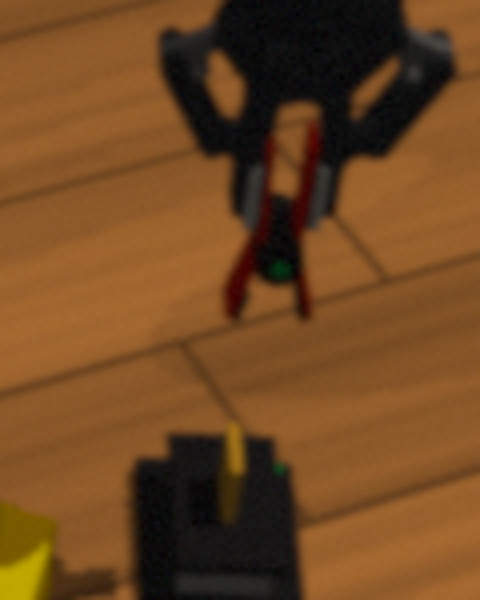

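Request:
step_arm(targets=[-0.04, 0.012, -0.03, 0.1, -0.08, 0.025, -0.032, 0.2, -0.12, 0.037, -0.032, 0.32, -0.16, 0.05, -0.032, 0.44, -0.2, 0.063, -0.032, 0.56, -0.24, 0.075, -0.032, 0.68, -0.28, 0.088, -0.032, 0.8, -0.32, 0.1, -0.032, 0.92, -0.36, 0.112, -0.032, 1.03, -0.4, 0.125, -0.032, 1.13, -0.44, 0.138, -0.032, 1.19, -0.47, 0.147, -0.032, 1.1965])

```text
t: 9.07
tool_pos: [0.5166, -0.2238, 0.2304]
tool_rot: [-3.133, 0.083, -0.027]
contact_force: [1.3, -0.7, -1.3]
opening: 0.0226
```

```bash
python3 - <<'E'
from h import *
goal([.515,-.266,.235],-2.9)
p=snap('wrist','w9.png')
goal([.515,-.266,.235],-2.9)
p=snap('wrist')
goal([.515,-.266,.235],-2.9)
E
```

```text
now [ 0.5166 -0.2238  0.2304] yaw -3.05 z [ 0.018  0.007 -1.   ] q6 -0.497 F [ 1.3 -0.7 -1.3] open 0.0226 t 9.07
shift [ 0.0008  0.0422 -0.0049] roll -0.0026 rows 0.020662771698628866
now [ 0.5151 -0.231   0.2301] yaw -3.34 z [ 0.016  0.001 -1.   ] q6 -0.501 F [-1.8 -5.5 -1.4] open 0.0225 t 9.12
shift [ 0.002  0.035 -0.005] roll -0.0076 rows 0.060889731283158895
now [ 0.5159 -0.2271  0.23  ] yaw -3.33 z [ 0.016  0.005 -1.   ] q6 -0.496 F [ 0.6  0.6 -1.4] open 0.0226 t 9.17
shift [ 0.0015  0.0389 -0.0052] roll -0.0074 rows 0.05953666209883182
```

View pics/w9.png

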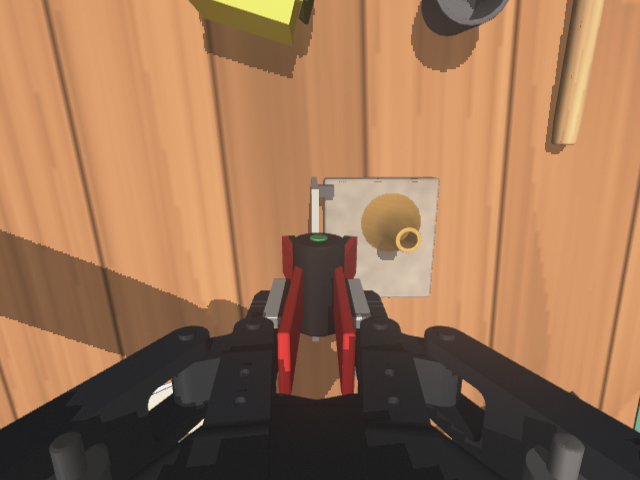

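```bash
python3 - <<'E'
from h import *
p=pickle.load(open('last_wrist.pkl','rb'));C=cloud(p);o=monitor.get_obs()
with np.errstate(all='ignore'): m=(abs(C[...,0]-.515)<.02)&(abs(C[...,1]+.266)<.08)&(abs(C[...,2]-.115)<.008)
P=C[m];print(len(P),P.min(0),P.max(0),np.median(P[:,2]))
for y0 in np.arange(-.34,-.19,.01):
    Q=P[abs(P[:,1]-y0)<.005]
    if len(Q)>5: print(y0.round(3),len(Q),np.percentile(Q[:,0],[5,50,95]).round(4))
R=Rot.from_rotvec(o['tool_rot']).as_matrix();T=(C-o['tool_pos'])@R*1000
for uv in [(318,237),(318,260),(318,300),(318,325),(288,245),(350,245)]: print(uv,T[uv[1],uv[0]].round(1))
E
```

```text
392 [ 0.51276845 -0.23980144  0.10719912] [ 0.52057149 -0.19483058  0.11791786] 0.11573126755030595
-0.24 47 [0.5129 0.5162 0.5189]
-0.23 83 [0.5133 0.5159 0.5185]
-0.22 80 [0.5139 0.5164 0.519 ]
-0.21 84 [0.5145 0.5171 0.5196]
-0.2 92 [0.5151 0.5177 0.5202]
-0.19 6 [0.5155 0.5168 0.5199]
(318, 237) [ -0.6 -20.  -24.1]
(318, 260) [ -0.7 -13.2 -36.3]
(318, 300) [ -0.7   5.9 -34.9]
(318, 325) [ -0.7  18.1 -35. ]
(288, 245) [-16.3  -9.    0.4]
(350, 245) [16.4 -8.6  1.5]
```

Request:
step_arm(targets=[0.0013, 0.025, 0, -0.007, 0.0013, 0.039, 0, -0.007, 0.0013, 0.039, 0.02, -0.007, 0.0013, 0.039, 0.045, -0.007, 0.0013, 0.039, 0.06, -0.007, 0.0013, 0.039, 0.065, -0.007, 0.0013, 0.039, 0.065, -0.007, 0.0013, 0.039, 0.065, -0.007])

```text
t: 9.83
tool_pos: [0.5161, -0.2652, 0.1648]
tool_rot: [-3.135, 0.079, -0.025]
contact_force: [-0.5, 0.3, 0.1]
opening: 0.0224
```

```bash
python3 - <<'E'
from h import *
p=snap('wrist','w10.png')
goal([.5155,-.266,.103],-2.9)
q=snap('scene');cv2.imwrite('pics/v10.png',cv2.resize(q['color'][170:330,100:260],None,fx=3.7,fy=3.7,interpolation=cv2.INTER_CUBIC)[:,:,::-1])
goal([.5155,-.266,.103],-2.9)
C=cloud(p)
with np.errstate(all='ignore'): m=(abs(C[...,0]-.515)<.02)&(abs(C[...,1]+.266)<.08)&(abs(C[...,2]-.115)<.008)
P=C[m]
for y0 in np.arange(-.34,-.19,.01):
    Q=P[abs(P[:,1]-y0)<.005]
    if len(Q)>5: print(y0.round(3),len(Q),np.percentile(Q[:,0],[5,50,95]).round(4))
E
```

```text
now [ 0.5166 -0.2657  0.1659] yaw -2.89 z [ 0.018  0.004 -1.   ] q6 -0.562 F [-0.9  0.6 -0.6] open 0.0222 t 9.88
shift [-0.0022  0.0007  0.0629] roll 0.0001 rows 0.0009647446304224455
now [ 0.5168 -0.2659  0.1664] yaw -2.9 z [ 0.018  0.004 -1.   ] q6 -0.562 F [-0.  -0.5 -0.2] open 0.0225 t 9.93
shift [-0.0025  0.0005  0.0634] roll 0.0 rows 6.814592335737804e-05
-0.33 10 [0.508  0.5101 0.5134]
-0.26 35 [0.5117 0.5149 0.5176]
-0.25 151 [0.512  0.5151 0.5179]
-0.24 154 [0.5126 0.5154 0.5184]
-0.23 154 [0.5132 0.5161 0.5189]
-0.22 157 [0.5137 0.5166 0.5194]
-0.21 165 [0.5143 0.5171 0.5199]
-0.2 159 [0.5148 0.5176 0.5204]
```

View pics/w10.png

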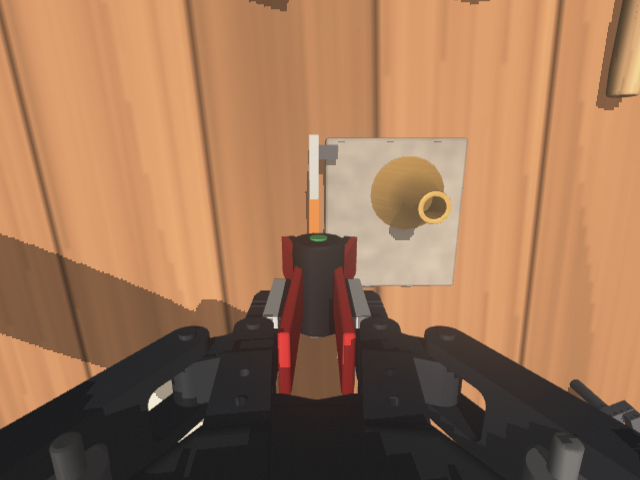

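View pics/v10.png

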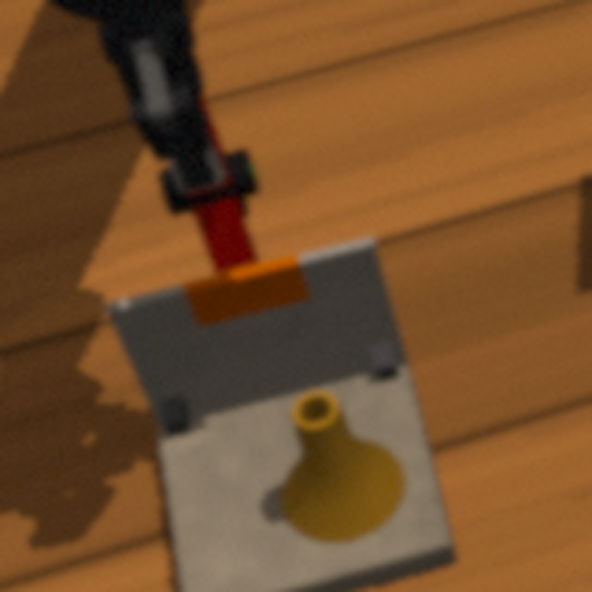

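Request:
step_arm(targets=[-0.002, 0, 0.015, 0, -0.002, 0, 0.03, 0, -0.002, 0, 0.042, 0, -0.002, 0, 0.052, 0, -0.002, 0, 0.058, 0, -0.002, 0, 0.062, 0, -0.002, 0, 0.065, 0, -0.002, 0, 0.065, 0, -0.002, 0, 0.065, 0])

```text
t: 10.68
tool_pos: [0.5182, -0.2664, 0.1044]
tool_rot: [-3.138, 0.079, -0.037]
contact_force: [0.8, 2.4, 5.7]
opening: 0.0223
```

```bash
python3 - <<'E'
from h import *
p=snap('wrist','w11.png')
goal([.5155,-.266,.103],-2.9)
q=snap('scene');cv2.imwrite('pics/v11.png',cv2.resize(q['color'][170:330,100:260],None,fx=3.7,fy=3.7,interpolation=cv2.INTER_CUBIC)[:,:,::-1])
goal([.5155,-.266,.103],-2.9)
C=cloud(p);print([C[v,318].round(4).tolist() for v in (260,280,300,325)])
E
```

```text
now [ 0.5182 -0.2664  0.1043] yaw -2.89 z [ 0.023  0.002 -1.   ] q6 -0.564 F [1.1 2.1 5.6] open 0.0222 t 10.73
shift [-0.0027 -0.0002  0.0013] roll 0.0002 rows 0.0015838267366222753
now [ 0.5182 -0.2664  0.1043] yaw -2.89 z [ 0.023  0.002 -1.   ] q6 -0.564 F [0.9 1.1 6.7] open 0.0225 t 10.78
shift [-0.0027 -0.0003  0.0012] roll 0.0002 rows 0.0014682363827854747
[[0.518, -0.2497, 0.1398], [0.5176, -0.2589, 0.1395], [0.5171, -0.268, 0.1402], [0.5165, -0.2807, 0.1392]]
```

View pics/w11.png

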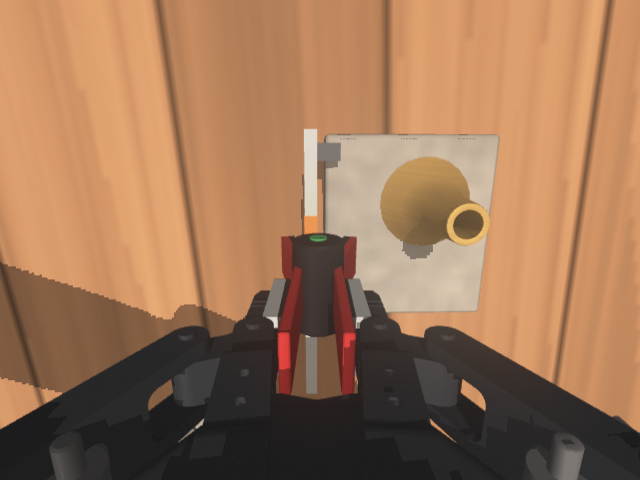

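View pics/v11.png

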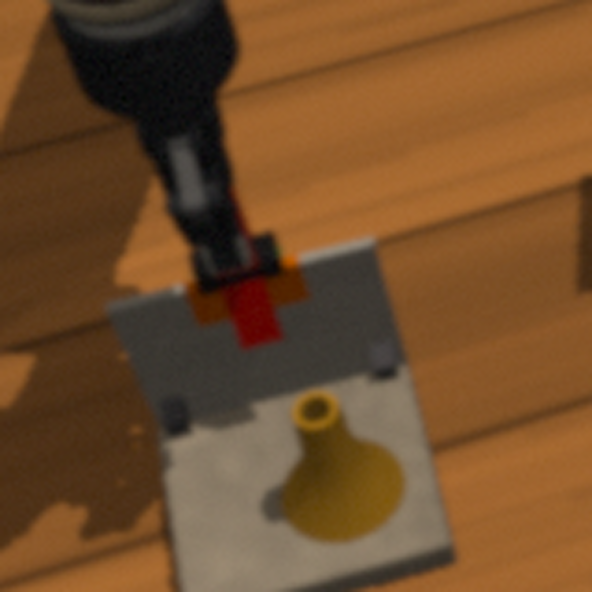

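Request:
step_arm(targets=[-0.003, 0, 0.001, 0, -0.003, 0, 0.001, 0, -0.003, 0, 0.001, 0])

```text
t: 11.03
tool_pos: [0.5158, -0.2667, 0.1044]
tool_rot: [-3.139, 0.079, -0.039]
contact_force: [-0.4, 0.2, 5.1]
opening: 0.0226
```

Request:
step_arm(targets=[0, 0, 0, 0, 0, 0, 0, 0, 0, 0, 0, 0, 0, 0, 0, 0, 0, 0, 0, 0, 0, 0, 0, 0, 0, 0, 0, 0], grip=0.085)

```text
t: 11.62
tool_pos: [0.5157, -0.2667, 0.1043]
tool_rot: [-3.139, 0.079, -0.039]
contact_force: [-0.3, -0.2, -0.2]
opening: 0.0846
```

```bash
python3 - <<'E'
from h import *
p=snap('wrist','w12.png')
goal([.5155,-.266,.203],-2.9)
q=snap('scene');cv2.imwrite('pics/v12.png',cv2.resize(q['color'][170:330,100:260],None,fx=3.7,fy=3.7,interpolation=cv2.INTER_CUBIC)[:,:,::-1])
E
```

```text
now [ 0.5158 -0.2667  0.1044] yaw -2.89 z [ 0.025  0.001 -1.   ] q6 -0.567 F [ 1.1  0.5 -0.2] open 0.0852 t 11.67
shift [ 0.0021 -0.0009 -0.0986] roll 0.0001 rows 0.0010144708958388841
```

View pics/w12.png

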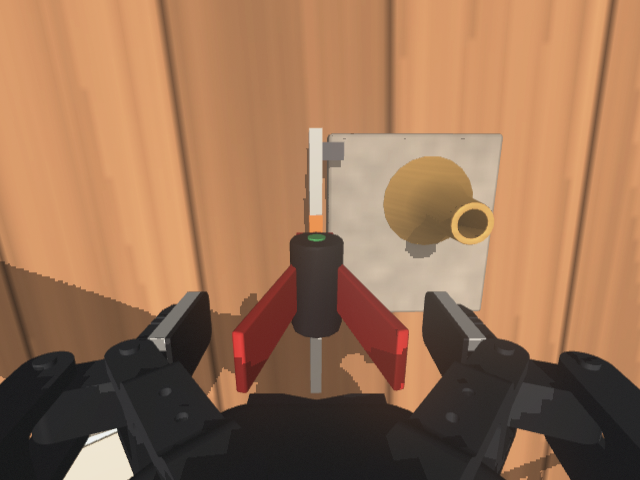

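View pics/v12.png

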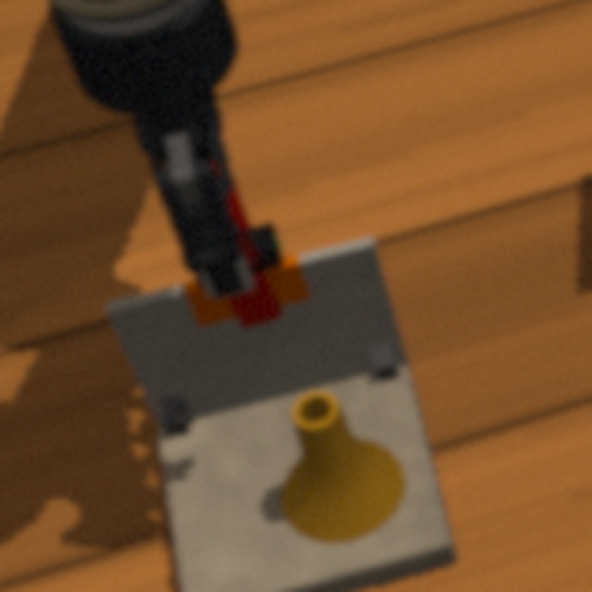

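Clip clamped on the orange band (drum at (316,285), handles sprung back to rest width). I'll retreat upward, then go to the cover.

Request:
step_arm(targets=[0.001, 0, -0.03, 0, 0.002, 0, -0.07, 0, 0.003, 0, -0.11, 0, 0.003, 0, -0.13, 0, 0.003, 0, -0.13, 0])

```text
t: 12.13
tool_pos: [0.5183, -0.2689, 0.2424]
tool_rot: [3.134, -0.079, 0.055]
contact_force: [0.1, -0.1, 1.2]
opening: 0.0852
```

```bash
python3 - <<'E'
from h import *
goal([.472,-.012,.18],71.2)
q=snap('scene');cv2.imwrite('pics/v13.png',cv2.resize(q['color'][170:330,100:260],None,fx=3.7,fy=3.7,interpolation=cv2.INTER_CUBIC)[:,:,::-1])
p=snap('wrist','w13.png')
goal([.472,-.012,.18],71.2)
E
```

```text
now [ 0.5183 -0.2689  0.2424] yaw -2.88 z [ 0.035 -0.007 -0.999] q6 -0.564 F [ 0.1 -0.1  1.2] open 0.0852 t 12.13
shift [-0.0613 -0.2545  0.0591] roll -1.2929 rows 10.345776797576253
now [ 0.516  -0.2672  0.2357] yaw -2.89 z [ 0.027 -0.001 -1.   ] q6 -0.564 F [ 0.4  0.1 -0.3] open 0.0848 t 12.23
shift [-0.0583 -0.2527  0.0543] roll -1.2931 rows 10.347648556603401
```

View pics/v13.png

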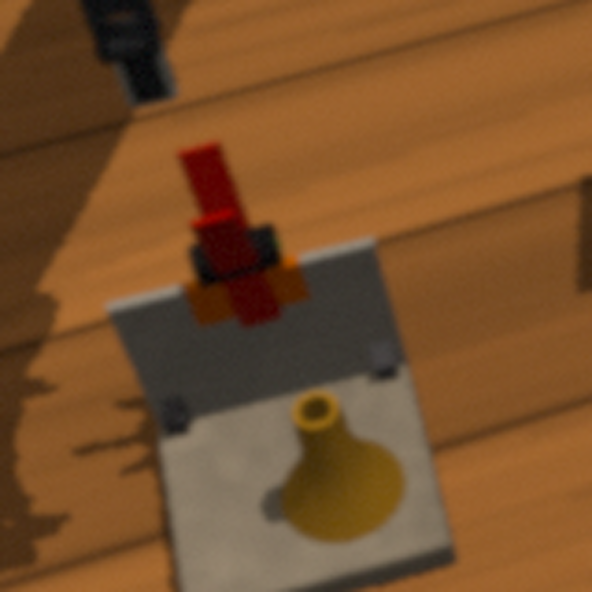

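View pics/w13.png

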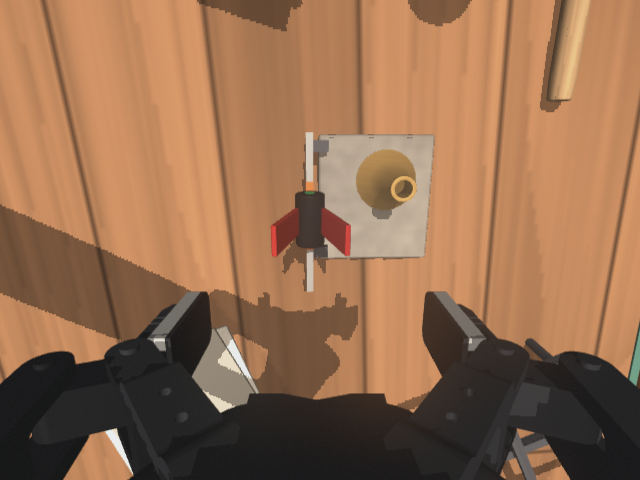

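Request:
step_arm(targets=[-0.005, -0.02, 0, -0.11, -0.01, -0.05, 0, -0.23, -0.016, -0.08, 0, -0.35, -0.022, -0.11, 0, -0.47, -0.03, -0.14, 0, -0.59, -0.037, -0.17, 0.01, -0.71, -0.045, -0.2, 0.02, -0.83, -0.052, -0.23, 0.03, -0.95, -0.058, -0.253, 0.04, -1.07, -0.058, -0.253, 0.05, -1.19, -0.058, -0.253, 0.054, -1.293, -0.058, -0.253, 0.054, -1.293])

```text
t: 13.23
tool_pos: [0.4699, -0.0107, 0.1761]
tool_rot: [2.543, 1.826, 0.026]
contact_force: [-0.3, 0.3, 0.3]
opening: 0.0848
```

```bash
python3 - <<'E'
from h import *
snap('wrist')
p=snap('wrist','w14.png');C=cloud(p)
goal([.472,-.012,.027],71.2)
o=monitor.get_obs();R=Rot.from_rotvec(o['tool_rot']).as_matrix();T=(C-o['tool_pos'])@R*1000
for zz in [(.094,.110),(.064,.076)]:
  with np.errstate(all='ignore'): m=(abs(C[...,0]-.472)<.07)&(abs(C[...,1]+.012)<.07)&(C[...,2]>zz[0])&(C[...,2]<zz[1])
  P=C[m];r=cv2.minAreaRect((P[:,:2]*1000).astype(np.float32));print(zz,len(P),np.round(r[0],1),np.round(r[1],1),round(r[2],1),np.median(P[:,2]))
E
```

```text
now [ 0.4713 -0.0115  0.1784] yaw 71.04 z [ 0.024 -0.    -1.   ] q6 -1.426 F [ 0.5 -0.6 -0.6] open 0.0851 t 13.33
shift [-0.0013 -0.0025  0.1514] roll -0.0027 rows 0.021659504034067932
(0.094, 0.11) 1390 [470.1 -10.9] [15.4 49.8] 71.5 0.10252718489439586
(0.064, 0.076) 8723 [470.2 -10.6] [ 71.2 112.6] 70.8 0.07072786599005923
```

View pics/w14.png

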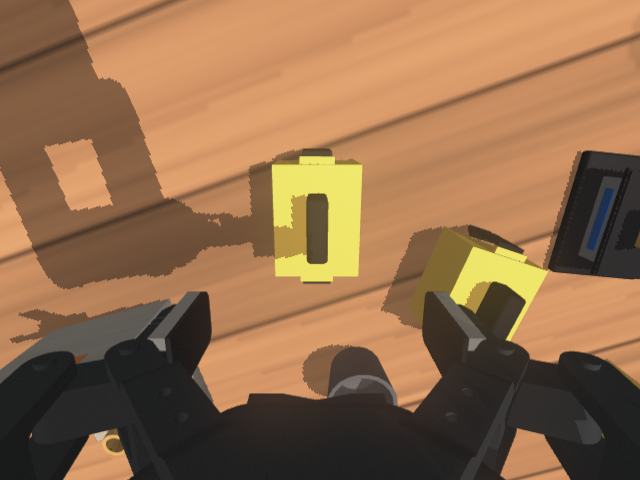

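Request:
step_arm(targets=[-0.0007, -0.0022, 0.035, -0.0027, -0.0007, -0.0022, 0.07, -0.0027, -0.0007, -0.0022, 0.1, -0.0027, -0.0007, -0.0022, 0.125, -0.0027, -0.0007, -0.0022, 0.14, -0.0027, -0.0007, -0.0022, 0.149, -0.0027, -0.0007, -0.0022, 0.149, -0.0027, -0.0007, -0.0022, 0.149, -0.0027])

```text
t: 14.0
tool_pos: [0.4727, -0.0118, 0.0297]
tool_rot: [2.544, 1.819, 0.03]
contact_force: [0.3, -0.0, 0.7]
opening: 0.0849
```

```bash
python3 - <<'E'
from h import *
p=snap('wrist','w15.png')
goal([.4725,-.0115,.0285],71.2)
E
```

```text
now [ 0.4735 -0.0119  0.0306] yaw 71.14 z [ 0.026 -0.001 -1.   ] q6 -1.428 F [-0.4 -0.7  0.4] open 0.085 t 14.05
shift [ 0.     -0.0012  0.0021] roll -0.001 rows 0.008400994680002327
```

View pics/w15.png

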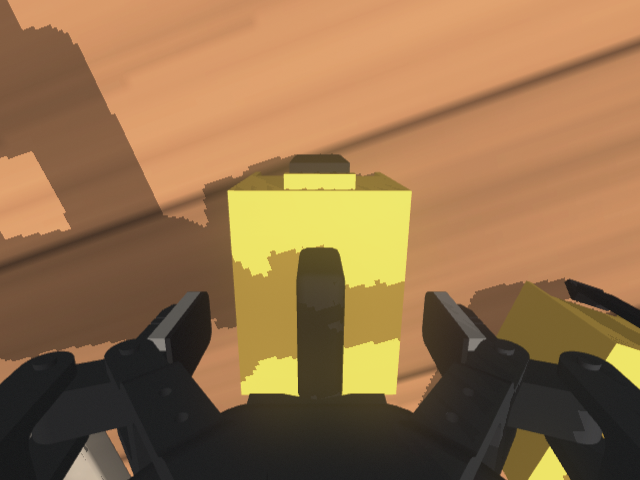

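Request:
step_arm(targets=[0, -0.001, 0.001, 0, 0, -0.001, 0.001, 0, 0, -0.001, 0.001, 0, 0, -0.001, 0.001, 0, 0, -0.001, 0.001, 0, 0, -0.001, 0.001, 0, 0, -0.001, 0.001, 0, 0, -0.001, 0.001, 0], grip=0.0, force=70)

```text
t: 14.72
tool_pos: [0.4767, -0.0124, 0.0344]
tool_rot: [2.538, 1.815, 0.04]
contact_force: [-1.7, 0.5, 14.3]
opening: 0.0152
```

```bash
python3 - <<'E'
from h import *
p=snap('wrist','w16.png')
goal([.4725,-.0115,.0285],71.2)
E
```

```text
now [ 0.4767 -0.0124  0.0344] yaw 71.15 z [ 0.034 -0.003 -0.999] q6 -1.428 F [-1.8  1.5 14.3] open 0.0152 t 14.77
shift [-0.0006 -0.0044  0.0058] roll -0.0009 rows 0.007352394463622298
```

View pics/w16.png

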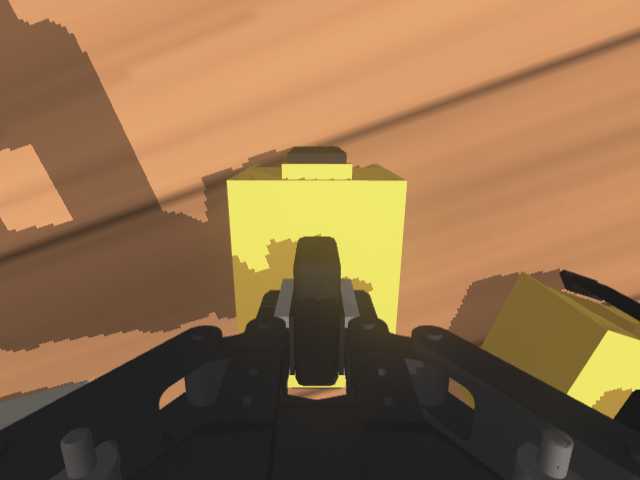

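Request:
step_arm(targets=[0, 0, -0.01, 0, 0, 0, -0.025, 0, 0, 0, -0.045, 0, 0, 0, -0.07, 0, 0, 0, -0.1, 0, 0, 0, -0.13, 0, 0, 0, -0.15, 0, 0, 0, -0.15, 0, 0, 0, -0.15, 0])

```text
t: 15.52
tool_pos: [0.4723, -0.0121, 0.1859]
tool_rot: [2.536, 1.813, 0.044]
contact_force: [-1.0, 1.0, -2.2]
opening: 0.0152
```

```bash
python3 - <<'E'
from h import *
p=snap('wrist','w17.png')
goal([.665,.226,.18],65.2)
q=snap('scene','v17.png')
goal([.665,.226,.18],65.2)
E
```

```text
now [ 0.4712 -0.0119  0.1838] yaw 71.15 z [ 0.033 -0.003 -0.999] q6 -1.428 F [-0.8  0.1 -2. ] open 0.0151 t 15.57
shift [0.2877 0.1063 0.0097] roll 0.1038 rows 0.8307499029958588
now [ 0.4706 -0.0118  0.1826] yaw 71.14 z [ 0.031 -0.002 -1.   ] q6 -1.428 F [-0.5  0.4 -1. ] open 0.0149 t 15.62
shift [0.2878 0.1069 0.0081] roll 0.1037 rows 0.8301559550061767
```

View pics/v17.png

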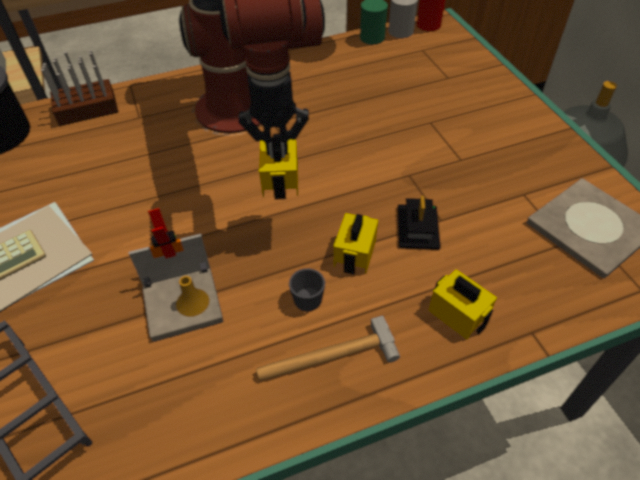

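View pics/w17.png

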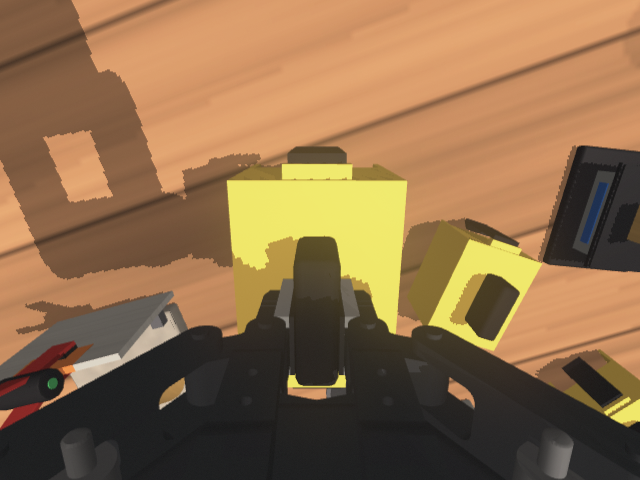

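Request:
step_arm(targets=[0.036, 0.013, 0, 0.1037, 0.072, 0.026, 0, 0.1037, 0.108, 0.04, 0, 0.1037, 0.144, 0.053, 0, 0.1037, 0.18, 0.066, 0, 0.1037, 0.216, 0.08, 0, 0.1037, 0.25, 0.093, 0.003, 0.1037, 0.275, 0.102, 0.005, 0.1037, 0.288, 0.107, 0.008, 0.1037, 0.288, 0.107, 0.008, 0.1037, 0.288, 0.107, 0.008, 0.1037])

```text
t: 16.53
tool_pos: [0.6637, 0.2261, 0.1767]
tool_rot: [2.631, 1.684, 0.031]
contact_force: [-0.8, 0.8, -1.2]
opening: 0.0151
```

```bash
python3 - <<'E'
from h import *
p=snap('wrist');p=snap('wrist','w18.png');C=cloud(p)
goal([.583,.2635,.18],65.2)
o=monitor.get_obs();R=Rot.from_rotvec(o['tool_rot']).as_matrix();T=(C-o['tool_pos'])@R*1000
with np.errstate(all='ignore'): m=(abs(C[...,0]-.577)<.09)&(abs(C[...,1]-.265)<.08)
a=np.radians(-24.8);ex=np.array([np.cos(a),np.sin(a)]);ey=np.array([-ex[1],ex[0]])
L=np.stack([(C[...,:2]-[.5767,.2655])@ex,(C[...,:2]-[.5767,.2655])@ey,C[...,2]],-1)*1000
with np.errstate(all='ignore'):
  for z0,z1 in [(40,50),(60,90)]:
    k=m&(L[...,2]>z0)&(L[...,2]<z1);P=L[k];print(z0,len(P),np.percentile(P,[1,10,50,90,99],axis=0).round(1).T.tolist())
    r=cv2.minAreaRect(P[:,:2].astype(np.float32));print(r)
# cover in hand top face
Y=(p['color'][...,0]>110)&(p['color'][...,2]<90)&(p['color'][...,1]>90)
with np.errstate(all='ignore'): k=Y&(abs(T[...,0])<60)&(abs(T[...,1])<80)&(T[...,2]<-20)&(T[...,2]>-60)
P=T[k];print(len(P),np.percentile(P,[1,5,50,95,99],axis=0).round(1).T.tolist())
E
```

```text
now [0.664  0.2252 0.1786] yaw 65.18 z [ 0.028 -0.003 -1.   ] q6 -0.911 F [-0.2 -0.  -2.1] open 0.0149 t 16.63
shift [ 0.0007 -0.0895 -0.0038] roll -0.0004 rows 0.0034832417736358388
40 8229 [[-49.7, -42.5, -8.9, 29.3, 43.8], [-29.4, -24.6, -0.5, 24.6, 29.6], [42.9, 44.4, 45.7, 46.6, 47.4]]
((-0.3689231872558594, 0.15311431884765625), (100.46684265136719, 60.068206787109375), 0.04639725387096405)
60 500 [[-17.9, -14.6, -0.5, 14.8, 17.9], [-2.8, -2.7, 0.1, 2.8, 2.9], [71.3, 84.9, 85.7, 86.6, 87.5]]
((-0.04941368103027344, 0.13449478149414062), (5.811769008636475, 35.95405960083008), 89.69642639160156)
3647 [[-35.9, -34.9, -19.1, 23.5, 32.4], [-58.4, -52.7, -12.9, 9.9, 50.6], [-45.9, -37.8, -35.8, -26.4, -22.0]]
```

View pics/w18.png

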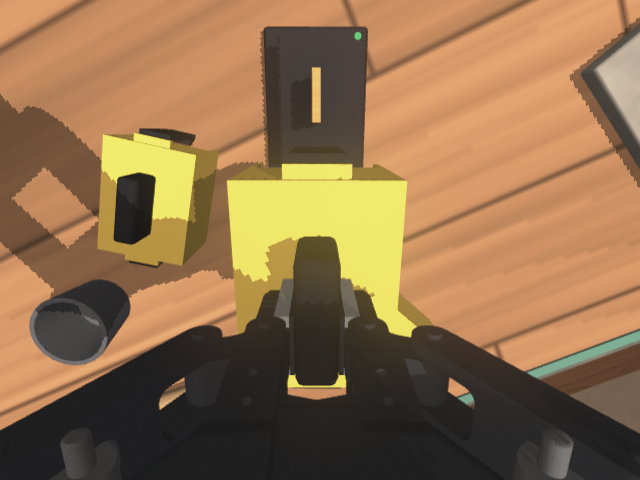

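```bash
python3 - <<'E'
from h import *
p=pickle.load(open('last_wrist.pkl','rb'));C=cloud(p);o=monitor.get_obs();R=Rot.from_rotvec(o['tool_rot']).as_matrix();T=(C-o['tool_pos'])@R*1000
for v in (182,186,190,200,215,230): 
  r=T[v]; k=np.where((abs(r[:,0])<60)&(r[:,2]<-10))[0]; print(v,k.min(),k.max(),r[k.min()].round(1),r[k.max()].round(1),r[(k.min()+k.max())//2].round(1))
for u in (250,270,380,395):
  r=T[:,u]; k=np.where((abs(r[:,1])<80)&(r[:,2]<-10))[0]; print('col',u,k.min(),r[k.min()].round(1),r[k.min()+10].round(1))
# side edges direction
E2=[]
for v in range(185,290,5):
  r=T[v]; k=np.where((abs(r[:,0])<60)&(r[:,2]<-25)&(r[:,2]>-50))[0]; E2.append((r[k.min(),1],r[k.min(),0],r[k.max(),0],r[k.min(),2],r[k.max(),2]))
print(np.round(E2,1).tolist())
# front edge direction & plane tilt
k=(abs(T[...,0])<34)&(T[...,1]>-50)&(T[...,1]<-5)&(abs(T[...,2]+36)<4);k[240:]=False
P=T[k];A=np.c_[P[:,:2],np.ones(len(P))];print(len(P),np.linalg.lstsq(A,P[:,2],rcond=None)[0]); W=C[k];print('world plane',np.linalg.lstsq(np.c_[W[:,:2],np.ones(len(W))],W[:,2],rcond=None)[0])
for k in (imaging.mark_of('cover_center',p)[:3]): print(k)
E
```

```text
182 227 406 [-35.5 -51.5 -38.5] [ 35.1 -51.2 -36.1] [ -0.7 -51.2 -35.9]
186 227 406 [-36.1 -49.7 -36.7] [ 34.5 -50.  -38.7] [ -0.7 -49.8 -37.5]
190 228 406 [-35.7 -48.2 -36.8] [ 35.2 -48.1 -36.5] [ -0.3 -48.1 -36.5]
200 228 405 [-36.2 -44.  -35.9] [ 34.9 -44.1 -36.8] [ -0.7 -44.4 -38.7]
215 230 404 [-35.4 -38.1 -37.4] [ 34.8 -38.1 -37.3] [ -0.3 -38.3 -38. ]
230 231 402 [-35.6 -31.7 -36.7] [ 34.7 -31.6 -36.1] [ -0.7 -31.7 -36.7]
col 250 172 [-31.1 -53.2 -12.5] [-26.9 -51.3 -36.4]
col 270 172 [-22.1 -53.1 -10.7] [-18.8 -51.4 -37.6]
col 380 172 [ 29.  -53.1 -10.8] [ 24.5 -51.4 -37.3]
col 395 174 [ 34.1 -52.9 -19.7] [ 30.5 -50.6 -37.2]
[[-50.2, -35.9, 34.9, -37.1, -37.2], [-48.2, -35.7, 35.2, -36.8, -36.5], [-46.4, -35.5, 34.7, -38.4, -37.2], [-44.0, -36.2, 34.9, -35.9, -36.8], [-42.0, -35.9, 34.5, -36.1, -37.6], [-40.0, -35.9, 35.0, -36.5, -36.2], [-38.1, -35.4, 34.8, -37.4, -37.3], [-36.1, -35.5, 34.5, -37.7, -37.5], [-33.9, -35.8, 34.9, -37.0, -36.5], [-31.7, -35.6, 34.7, -36.7, -36.1], [-29.5, -35.9, 34.6, -36.2, -37.0], [-27.4, -36.0, 34.8, -36.3, -36.6], [-25.2, -35.7, 34.3, -36.1, -37.8], [-23.1, -35.7, 34.5, -36.6, -37.3], [-21.4, -35.5, 34.7, -37.9, -36.9], [-18.3, -35.9, 34.6, -35.4, -36.3], [-16.6, -35.7, 35.0, -36.7, -35.4], [-14.2, -35.9, 35.0, -36.3, -36.0], [-11.6, -35.8, 34.7, -35.5, -36.0], [-9.4, -35.9, 35.0, -35.9, -35.1], [-7.1, -35.6, 34.5, -35.8, -36.2]]
8927 [ 1.02523270e-03  3.30870055e-02 -3.55838278e+01]
world plane [-0.00241225  0.00989139  0.21349205]
{'uv': [157.5, 198.1], 'score': 0.95}
{'uv': [383.6, 340.2], 'score': 0.95}
```

```bash
python3 - <<'E'
from h import *
o=monitor.get_obs();R=Rot.from_rotvec(o['tool_rot']).as_matrix()
top=o['tool_pos']+R@[-.0005,-.0049,-.0357]; print('cover top',top,'foot z',top[2]-.070)
d=np.array([.5767,.2656])-top[:2]
for z in (.045+.050+.070-.045+.0, .0955+.019,):pass
print('shift to hover (same z)',(R.T@np.r_[d,0]).round(4))
dz=(.045+.048+.019)-top[2]; print('shift to cc=dock+48mm',(R.T@np.r_[d,dz]).round(4),'TCP z',o['tool_pos'][2]+dz)
dz=(.045+.031+.019)-top[2]; print('home',(R.T@np.r_[d,dz]).round(4),'TCP z',o['tool_pos'][2]+dz)
goal(o['tool_pos'],65.2)
E
```

```text
cover top [0.65851042 0.22683869 0.21483264] foot z 0.14483264064317503
shift to hover (same z) [ 0.0008 -0.0905 -0.0025]
shift to cc=dock+48mm [-0.0002 -0.0934  0.1003] TCP z 0.07645696233266715
home [-0.0004 -0.0938  0.1173] TCP z 0.059456962332667146
now [0.6642 0.2251 0.1793] yaw 65.16 z [ 0.029 -0.003 -1.   ] q6 -0.911 F [-0.8 -0.8 -1.4] open 0.0151 t 16.68
shift [0. 0. 0.] roll -0.0008 rows 0.006022550629281093
```

Request:
step_arm(targets=[0.0008, -0.035, -0.0015, 0, 0.0008, -0.07, -0.002, 0, 0.0008, -0.0905, -0.0025, 0, 0.0008, -0.0905, -0.0025, 0, 0.0006, -0.091, 0.02, 0, 0.0004, -0.092, 0.045, 0, 0.0002, -0.0925, 0.07, 0, 0, -0.093, 0.083, 0, 0, -0.093, 0.089, 0, 0, -0.093, 0.089, 0, 0, -0.093, 0.089, 0])

```text
t: 17.6
tool_pos: [0.5833, 0.2638, 0.0889]
tool_rot: [2.632, 1.681, 0.039]
contact_force: [0.5, -0.2, -0.3]
opening: 0.0154
```

```bash
python3 - <<'E'
from h import *
p=snap('wrist');p=snap('wrist','w19.png')
q=snap('scene');cv2.imwrite('pics/v19.png',cv2.resize(q['color'][140:260,350:490],None,fx=4.5,fy=4.5,interpolation=cv2.INTER_CUBIC)[:,:,::-1])
o=monitor.get_obs();R=Rot.from_rotvec(o['tool_rot']).as_matrix()
C=cloud(p);T=(C-o['tool_pos'])@R*1000
k=(abs(T[...,0])<60)&(T[...,1]>-60)&(T[...,1]<-5)&(abs(T[...,2]+36)<4);k[240:]=False
P=T[k];print('tool edges',np.percentile(P[:,:2],[.5,99.5],axis=0).round(1).T)
top=o['tool_pos']+R@[-.0005,-.0049,-.0357]; print('cover top',top.round(4))
for h in (.051,.045,.031,.029): 
  d=np.r_[np.array([.5767,.2656])-top[:2],.045+h+.019-top[2]];print(h,(R.T@d).round(4))
goal(o['tool_pos'],65.2)
W=C[k];print('world plane',np.linalg.lstsq(np.c_[W[:,:2],np.ones(len(W))],W[:,2],rcond=None)[0])
E
```

```text
tool edges [[-36.   34.2]
 [-58.1 -27.5]]
cover top [0.5781 0.266  0.1255]
0.051 [-0.0011 -0.0015  0.0105]
0.045 [-0.0011 -0.0016  0.0165]
0.031 [-0.0013 -0.0021  0.0305]
0.029 [-0.0013 -0.0021  0.0325]
now [0.584  0.2643 0.09  ] yaw 65.15 z [ 0.033 -0.002 -0.999] q6 -0.819 F [ 0.2 -0.2 -0.8] open 0.0151 t 17.75
shift [0. 0. 0.] roll -0.0008 rows 0.00654180638472083
world plane [ 0.06840367 -0.01905398  0.09396446]
```

View pics/w19.png

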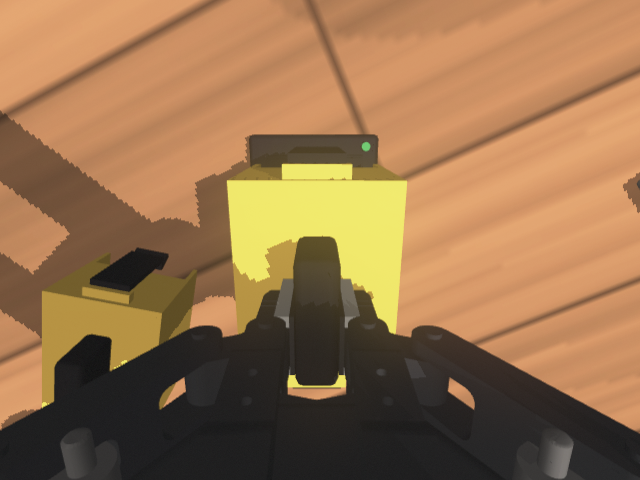

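View pics/v19.png

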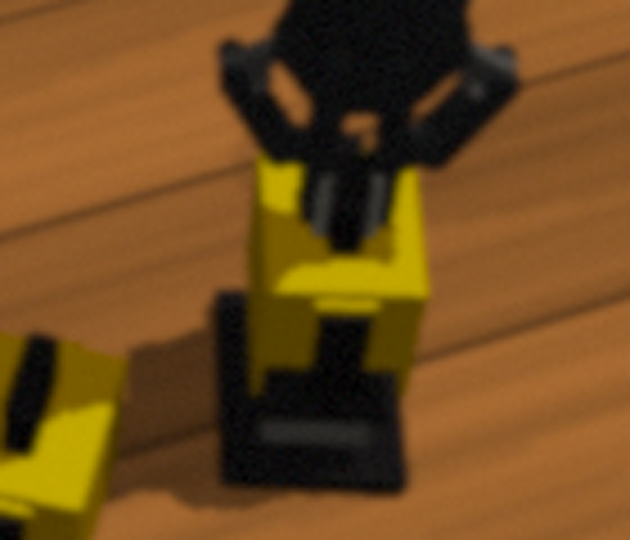

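```bash
python3 - <<'E'
from h import *
p=pickle.load(open('last_wrist.pkl','rb'));C=cloud(p)
a=np.radians(-24.8);ex=np.array([np.cos(a),np.sin(a)]);ey=np.array([-ex[1],ex[0]])
L=np.stack([(C[...,:2]-[.5767,.2656])@ex,(C[...,:2]-[.5767,.2656])@ey,C[...,2]],-1)*1000
with np.errstate(all='ignore'):
  k=(abs(L[...,0])<90)&(abs(L[...,1])<60)&(L[...,2]>40)&(L[...,2]<50);P=L[k];print('rim',len(P),np.percentile(P,[.5,5,50,95,99.5],axis=0).round(1).T.tolist())
  Y=(p['color'][...,0]>110)&(p['color'][...,2]<130)
  k=(abs(L[...,0])<90)&(abs(L[...,1])<60)&(abs(L[...,2]-125)<5)&Y;k[240:]=False;P=L[k];print('cover',len(P),np.percentile(P,[.5,5,50,95,99.5],axis=0).round(1).T.tolist())
  r=cv2.minAreaRect(P[:,:2].astype(np.float32));print(r)
  for v in (183,190,200,215,230):
    r=L[v];kk=np.where((abs(r[:,2]-125)<6))[0];print(v,r[kk.min()].round(1),r[kk.max()].round(1))
E
```

```text
rim 422 [[-50.1, -50.0, -47.1, -43.6, -43.4], [-30.1, -29.2, -19.0, 28.9, 29.8], [42.4, 43.1, 45.3, 46.6, 47.6]]
cover 11802 [[-51.9, -49.0, -35.9, -23.1, -21.5], [-34.5, -31.1, 0.7, 32.2, 35.7], [120.7, 123.1, 126.1, 127.3, 128.0]]
((-36.57377243041992, 0.6403617858886719), (71.47911834716797, 31.059064865112305), 89.839111328125)
183 [-44.8 -34.7 126. ] [-44.5  36.  126.2]
190 [-42.  -34.5 126.1] [-41.8  36.1 126.4]
200 [-37.8 -35.1 125. ] [-37.9  35.9 127. ]
215 [-31.9 -34.8 126.3] [-31.8  35.8 127.4]
230 [-25.7 -34.4 126.5] [-25.3  36.  126.5]
```

Request:
step_arm(targets=[-0.001, -0.0015, 0.004, 0, -0.001, -0.0015, 0.009, 0, -0.001, -0.0015, 0.014, 0, -0.001, -0.0016, 0.018, 0, -0.001, -0.0017, 0.021, 0, -0.001, -0.0018, 0.024, 0, -0.001, -0.0019, 0.027, 0, -0.001, -0.002, 0.03, 0, -0.001, -0.002, 0.033, 0, -0.001, -0.002, 0.035, 0, -0.001, -0.002, 0.035, 0])

```text
t: 18.67
tool_pos: [0.5835, 0.2648, 0.0594]
tool_rot: [2.63, 1.681, 0.042]
contact_force: [-9.0, -0.6, 19.4]
opening: 0.0148
```

```bash
cat > chk.py <<'E'
from h import *
import sys
n=sys.argv[1]
p=snap('wrist',f'w{n}.png')
q=snap('scene');cv2.imwrite(f'pics/v{n}.png',cv2.resize(q['color'][140:260,350:490],None,fx=4.5,fy=4.5,interpolation=cv2.INTER_CUBIC)[:,:,::-1])
C=cloud(p)
a=np.radians(-24.8);ex=np.array([np.cos(a),np.sin(a)]);ey=np.array([-ex[1],ex[0]])
L=np.stack([(C[...,:2]-[.5767,.2656])@ex,(C[...,:2]-[.5767,.2656])@ey,C[...,2]],-1)*1000
Y=(p['color'][...,0]>110)&(p['color'][...,2]<130)
with np.errstate(all='ignore'):
  k=(abs(L[...,0])<46)&(abs(L[...,1])<36)&(L[...,2]>85)&(L[...,2]<135)&Y;k[245:]=False;P=L[k]
  print('cover top',len(P),np.percentile(P,[.5,5,50,95,99.5],axis=0).round(1).T.tolist())
  print('plane',np.linalg.lstsq(np.c_[P[:,:2],np.ones(len(P))],P[:,2],rcond=None)[0].round(3))
goal([.5767,.2656,.06],65.2)
E
python3 chk.py 20
```

```text
cover top 10700 [[-45.8, -44.8, -33.7, -21.6, -20.0], [-34.2, -31.1, 0.8, 32.5, 35.6], [94.2, 94.9, 95.9, 97.0, 97.8]]
plane [1.0000e-03 7.0000e-03 9.5945e+01]
now [0.5835 0.2648 0.0594] yaw 65.19 z [ 0.034 -0.002 -0.999] q6 -0.817 F [-9.6 -1.4 20.5] open 0.0149 t 18.77
shift [-0.0021 -0.0065 -0.0008] roll -0.0001 rows 0.001190692220082633
```

View pics/w20.png

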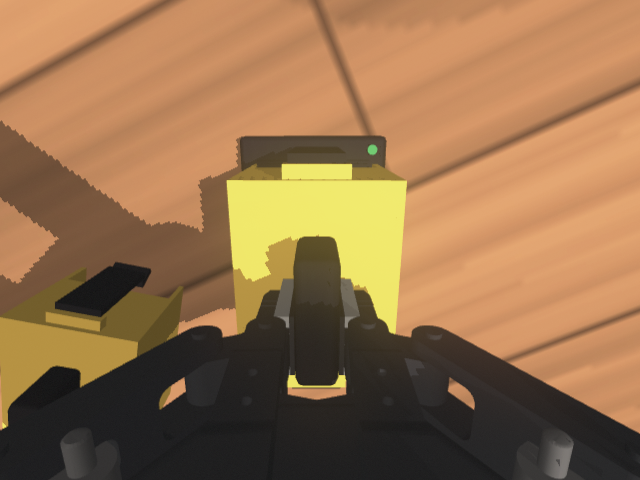

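View pics/v20.png

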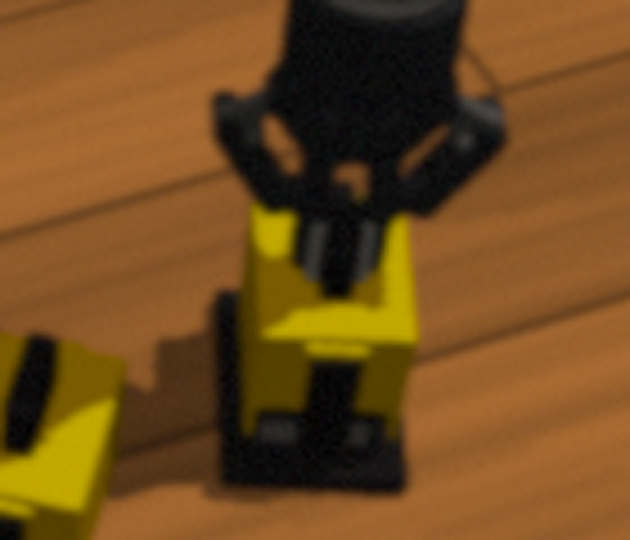

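Request:
step_arm(targets=[0, 0, 0, 0, 0, 0, 0, 0, 0, 0, 0, 0, 0, 0, 0, 0, 0, 0, 0, 0, 0, 0, 0, 0, 0, 0, 0, 0], grip=0.085)

```text
t: 19.35
tool_pos: [0.5832, 0.2646, 0.0588]
tool_rot: [2.63, 1.681, 0.041]
contact_force: [-0.4, -0.0, -0.3]
opening: 0.085
```

```bash
python3 chk.py 21
```

```text
cover top 10613 [[-45.9, -44.9, -33.9, -21.9, -20.3], [-33.7, -30.6, 0.9, 32.6, 35.6], [94.2, 94.8, 95.8, 96.8, 97.7]]
plane [2.0000e-03 1.0000e-03 9.5861e+01]
now [0.5834 0.2647 0.0591] yaw 65.19 z [ 0.033 -0.002 -0.999] q6 -0.817 F [-0.4 -0.8 -0.5] open 0.085 t 19.45
shift [-0.0019 -0.0064 -0.0012] roll -0.0002 rows 0.0019497005891926525
```

View pics/w21.png

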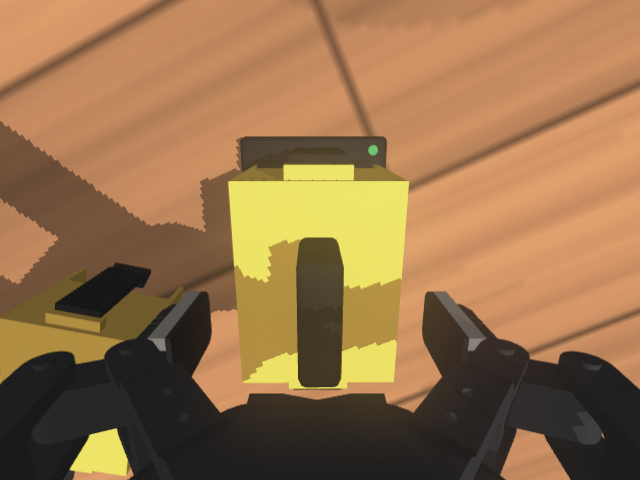

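Request:
step_arm(targets=[0, 0.001, -0.03, 0, 0, 0.002, -0.07, 0, 0, 0.003, -0.11, 0, 0, 0.004, -0.15, 0, 0, 0.004, -0.17, 0, 0, 0.004, -0.17, 0])

```text
t: 19.95
tool_pos: [0.5847, 0.2644, 0.2377]
tool_rot: [2.627, 1.679, 0.061]
contact_force: [0.2, 0.3, 1.5]
opening: 0.0849
```

Request:
step_arm(targets=[0.02, -0.03, 0, 0, 0.05, -0.06, 0, 0, 0.08, -0.1, 0, 0, 0.1, -0.14, 0, 0, 0.1, -0.14, 0, 0, 0.1, -0.14, 0, 0])

```text
t: 20.45
tool_pos: [0.4971, 0.4162, 0.2325]
tool_rot: [2.624, 1.686, 0.058]
contact_force: [0.3, -0.5, 0.0]
opening: 0.0851
```

```bash
python3 - <<'E'
from h import *
goal([.5,.3,.2])
s=snap('scene','s22.png');t=snap('top','t22.png')
for n,p in (('scene',s),('top',t)):
  C=cloud(p);rgb=p['color'].astype(int)
  for nm,x0,y0,r,z in [('fin',.5767,.2656,.06,(.117,.14)),('covtop',.5767,.2656,.075,(.085,.105)),('hand red',.515,-.266,.06,(.17,.2)),('bell',.61,-.24,.07,(.06,.11))]:
    with np.errstate(all='ignore'): k=(np.hypot(C[...,0]-x0,C[...,1]-y0)<r)&(C[...,2]>z[0])&(C[...,2]<z[1])
    P=C[k]
    if len(P)>4: R_=cv2.minAreaRect((P[:,:2]*1000).astype(np.float32));print(n,nm,len(P),np.round(R_[0],1),np.round(R_[1],1),round(R_[2],1),'z',np.percentile(P[:,2],[5,50,95]).round(4))
  for nm in ['bell_center','pot_center','hammer_grip','cover_center','clip_pivot']:
    print(n,nm,[(round(k['score'],2),np.round(k['uv'])) for k in imaging.mark_of(nm,p)[:3]])
cv2.imwrite('pics/s22c.png',cv2.resize(s['color'][130:250,364:484],None,fx=5,fy=5,interpolation=cv2.INTER_CUBIC)[:,:,::-1])
E
```

```text
now [0.4971 0.4162 0.2325] yaw 65.46 z [ 0.043  0.001 -0.999] q6 -0.547 F [ 0.3 -0.5  0. ] open 0.0851 t 20.45
shift [-0.1051  0.0497  0.0325]
scene fin 168 [579.1 264.5] [16.3 50.3] 65.8 z [0.1189 0.1269 0.1297]
scene covtop 1099 [579.7 264.2] [ 71.7 115.2] 65.4 z [0.0887 0.0954 0.0989]
scene hand red 201 [ 515.  -267.4] [22.1 56. ] 87.8 z [0.1708 0.1804 0.1886]
scene bell 290 [ 603.5 -249. ] [26.2 27. ] 45.5 z [0.0628 0.084  0.0985]
scene bell_center [(0.94, array([193., 293.])), (0.7, array([427., 204.]))]
scene pot_center [(0.8, array([312., 292.]))]
scene hammer_grip [(0.58, array([351., 348.]))]
scene cover_center [(0.92, array([356., 240.])), (0.83, array([463., 301.]))]
scene clip_pivot [(0.96, array([165., 236.]))]
top fin 262 [578.1 265.8] [17.8 48.8] 65.3 z [0.1201 0.1244 0.1275]
top covtop 1835 [578.2 266.1] [ 72.5 113.6] 65.2 z [0.0887 0.0931 0.0964]
top hand red 150 [ 514.8 -266.1] [23.6 52.9] 87.0 z [0.1716 0.1829 0.1877]
top bell 216 [ 599.5 -247.4] [25.3 26.8] 1.5 z [0.0617 0.0849 0.0972]
top bell_center [(0.92, array([458., 253.]))]
top pot_center [(0.87, array([342., 224.]))]
top hammer_grip [(0.64, array([327., 158.]))]
top cover_center [(0.8, array([273., 256.])), (0.6, array([182., 258.])), (0.56, array([211., 144.]))]
top clip_pivot [(0.6, array([480., 299.])), (0.52, array([328., 159.]))]
```

View pics/s22.png

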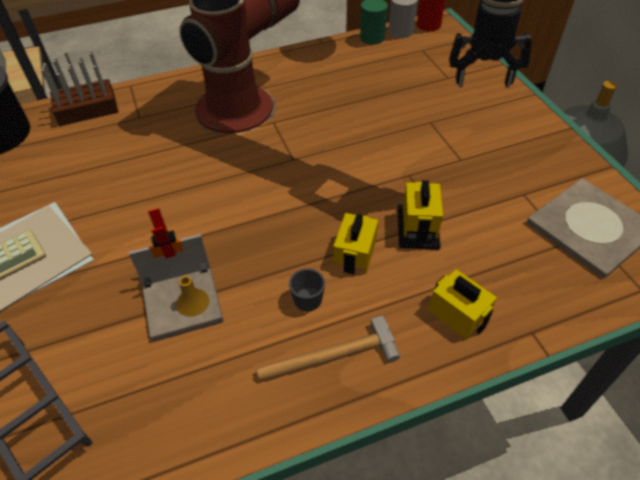

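View pics/s22c.png

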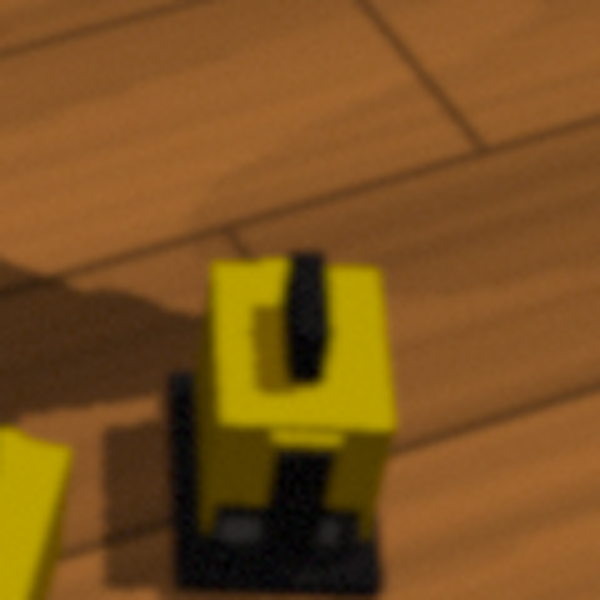

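View pics/t22.png

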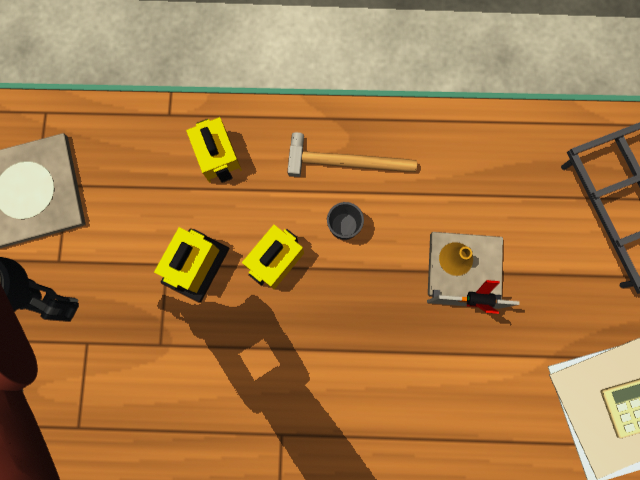

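```bash
python3 -c "
from station import ticket,monitor
print(ticket.finish_job(),monitor.get_obs()['t'])"
```

```text
the job is handed in; nothing more can be done
the job is handed in; nothing more can be done
```

The clip is clamped on the guard and the dust cover is home on the dock. I handed the job in at about 20.5 s.

**First grasp missed:** the fingers closed above the handles because their tips are really about 45 mm behind the reported TCP. They tilted the clip on its blade and pressed it with about 19 N. It sprang back upright when I lifted off, and I used the measured tip position from then on.

**Clip:** on the second grasp I squeezed it open, lifted it off the blade and lowered it onto the orange band. Its drum was seated on the edge before I let go. Its last measured position was (0.515, -0.266), against (0.515, -0.266) for the middle of the edge.

**Cover:** I used the one nearest the base. I pressed it onto the dock with about 20 N and let go, and the force then read zero. It stayed level at home height: its top is 50 mm above the rim, and it stands 24.5 to 25 mm higher than it did on the bench (25 mm expected). I could not see the hooks under the rim directly, so the snap is inferred from the height and the force.

**Bystanders:** the bell, pot and hammer appear at their starting pixels to within about 4 px in both views.

**Disagreements:**
- Scene and top cameras differ by 1 to 2 mm on the cover's position.
- The tool drifted to about 2° of tilt during the job. The cover still measured level and the clip looked upright in the pictures.

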